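# Lock the jar cradle to its T-slot rail

## Robot

A 6-joint arm with a two-finger parallel gripper is mounted at the origin on the work surface. World frame = base frame: x ahead of the robot, y to its left, z up, the work surface at z = 0. Lengths are in m, angles in rad, forces in N, time in s.
With the tool pointing down it reaches from about 0.3 to 0.775 m from the base axis. Payload 14.6 kg.
Tool frame: the origin (TCP) lies on the centre line of the jaws, within the pads' length; the fingertips stand 8 mm ahead of it and the grasp point (between the pads) lies 11 mm behind it; y points along the fingers, z is the direction in which the jaws open and shut, and the axes are right-handed (so a half turn about y gives the same grasp; the last joint's range is limited). The gripper opens to 94 mm and grips with 3 to 60 N. Pads are 16 mm wide; open, the fingers measure 119 mm over their backs; the gripper's body (75 mm by 177 mm) begins 78 mm behind the grasp point.
Start: joints at [-1.365, 0.3, 1.521, -0, 1.321, -0.067], TCP at [0.148, -0.53, 0.213] pointing down, gripper open.
Joint ranges: [-3.03, 3.03], [-0.79, 2.21], [0.23, 2.52], [-1.04, 4.18], [0, 3.07], [-2.55, 2.55]. Speed limits (rad/s): [2.22, 2.22, 2.57, 3.14, 3.14, 3.14].

## Interface

Orientations are given as a unit quaternion [x, y, z, w].
In Python, from bench import sense, camera, camera_info, close_job, regions_of gives the robot as it stands.
- The arm moves only by the tool step_arm, never from a script. Its argument "moves" is a list of rows, each a list of 7 numbers: the turn, a rotation vector about the tool's x, y, z scaled (see below), then the shift along the tool's x, y, z scaled (see below), then the finger opening in mm, from 0 to 94. In form: [[wx, wy, wz, x, y, z, fingers], ...]. A call has 1 to 20 rows; each row is the pose to reach, as a shift and turn from the pose commanded when the call began, along the tool's axes at that moment; what a row does not reach only later rows make up. The controller multiplies each number of a shift by 250 mm and each number of a turn by 2 rad. A row lasts 1/10 s, in which the tool goes at most 50 mm and 8.59 degrees, less where a joint would pass 70% of its speed; a pose out of reach is approached as far as the arm can. A call with a number of a shift or a turn outside -1 to 1 is refused whole. A call with a gripper value outside its range is refused whole. The fingers move at their own pace and stop on an object; the grip force is fixed at half the most. Time passes only in rows, so rows that repeat a pose let the fingers close. It gives the time, the measured TCP pose, the force and the opening at its end, in the units of the state.
- sense(): the state, without advancing time (a new reading comes with each control period).
- camera(name): name is "scene" or "top"; returns the picture (400x640x3 uint8, red, green, blue); there is no depth.
- camera_info(name): a dict with "vertical_fov" (degrees; the focal length in pixels is half the picture's height over the tangent of half this angle, whatever the lens; pixels are square), "cx", "cy" (the principal point, pixels), "k1" (the pictures are not rectified: a ray, as slopes to the right and down, at radius r is drawn at 1 + k1 r^2 times it, then the intrinsics apply), "view" (4x4, takes a point from world to camera coordinates). Camera axes: x right, y down, z forward; pixel columns grow to the right and rows downward; lengths in m; the calibration is good to about 2 mm. A picture is of the moment at which its call begins. camera_info takes no time and is no camera call.
- close_job(): hands the job in, once; it reports no verdict.
Trained networks look in the newest picture that a camera, given by its name, has taken for a name from the list of things; names that differ only in an ending like _2 or _b are one class to them, and where a whole thing is asked for, a point or a joint stands for the part that bears it (a point fixed in the world has none). Each returns a list of dicts, best first, with "confidence" (0 to 1); they miss things now and then, are a little off and sometimes report something else, mostly with a low value. They report only what shows in the picture. A call takes as long as a camera call. They do not tell look-alikes from the thing itself.
- regions_of(camera, label): "region" (400x640 bool, what is visible of it) and "extent" ([left, top, right, bottom] in pixels, round what is visible of it).
The state is a dict: "clock": time; "joint_pos": joint angles; "dq": joint speeds; "joint_torque": joint torques, N m; "ee_pos": TCP position; "orientation": TCP orientation; "force": force on the tool from outside, world axes, zero at the start; "wrist_torque": the same for the moment, N m; "grip_width": finger opening in m.
Only numpy, scipy, OpenCV 4.12 (cv2) and the standard library are available. Lean on these libraries where they do the work, as an engineer would, in place of code of your own. Each camera call takes 0.05 s, during which the arm holds its last target.

## Task

Lock the jar cradle where it stands on the aluminium T-slot rail: take the loose clamp bolt with the red wing knob, lower its long head through the slot in the cradle's yellow plate into the T-slot, turn the knob clockwise until the head stands square across the slot, and keep turning until the clamp is snug. Be gentle: the cradle must not be shoved along the rail or the clamp over-tightened, and the other things on the table stay where they are. Leave go of the bolt at the end.

Things in the scene. Friction and masses are not known exactly. Their poses are not given: they have to be found in the camera images.
- head (a point): The loose clamp bolt: centre of the underside of its steel T-head, 36 long (x axis) x 13 wide (y) x 10 high; z points up the shank (12 diameter). Starts upright in the grey holder. Down in the slot it turns only clockwise (seen from above) and meets two stops a quarter turn on, square across the slot; the other way it is blocked.
- grip (a point): Red wing knob of the bolt: point to grip, on the bolt's axis 66 above the head's underside. Wing 46 long (x axis), 14 thick (y, grip across it), spanning 46 to 80 above the head's underside; below it a hub of 24 diameter (40 to 47), so keep fingertips above 48. At the start the wing stands 0 to 0.3 rad clockwise of the head's x axis.
- bolt: The whole bolt with knob and foot, 0.3 kg (origin and axes as head). Under the knob is a steel pressure foot, a disc 40 in diameter. Its underside is 33 above the head's underside at knob joint 0. A bearing foot lifts the bolt (6 N per mm) until its head meets the lips: held down on the slot floor it rises 2 mm when let go and loses 12 N. Leaning sideways on the knob tips the foot and adds to its force.
- knob (a joint): Knob on the bolt, rad, clockwise from above; 6 mm of foot travel per rad, end stop 3.4. Stiff nut: below 0.24 N m knob and bolt turn as one till the slot stops the head; then the knob screws on. From where the foot first bears, clamp force grows 36 N per rad and torque (felt while it turns, not at rest) 0.22 N m per rad: under 12 N is loose, 16 to 28 N (0.34 to 0.41 N m) snug, 40 N over-tight. Stays where left.
- hole (a point): Centre of the slot-shaped opening in the cradle's yellow plate, at the height of the rail's top face (30 above the table). x axis along the T-slot towards the jar, y across, z up. Opening 50 long (25 either way along x), 16 wide like the slot mouth. The plate's top lies 6 to 11 above this point: it differs from start to start, is not measured, and must be felt.
- rail: Aluminium T-slot rail, fixed, 360 long (x, along the slot) x 110 x 30 high, origin under its centre. Lips 8 thick; under them an undercut 42 wide and 12 high with its floor 10 above the table: the inserted bolt stands on that floor and its head can rise 2 mm to the lips. About 1.6 rad of turn sets the head square, then 0.5 to 2.2 rad more make it snug: regrasp as needed.
- cradle: Blue jar cradle with yellow clamp plate, origin 30 below hole, same axes. Its end step rises 16 above hole from 27 along +x; the jar's axis is 145 along +x (radius 42 with cheeks, top 110 above hole). Slides along the rail if pushed with over 15 N.
- holder: Grey holder block 90 (x) x 60 x 25 high, fixed, origin under its centre. The bolt's head stands in its pocket 40 x 18, long side along x, floor 5 above the table.
- jar0: Bystander: loose glass jar with brass lid, 86 diameter, 150 high, origin under its centre.
- jar1: Bystander: another such jar.
- jar2: Bystander: another such jar.
- wipes: Bystander: blue pack 110 x 190 x 45, origin under its centre.
- lid: Bystander: brass jar lid lying flat, 86 diameter, 14 high.
- wrench: Bystander: wrench lying flat.
- spare: Bystander: spare T-bolt without a knob, 55 high, standing on its head.
- tub: Bystander: white plastic bowl, 130 diameter, 70 high.
There are look-alikes about, which are no part of the job. There is more than one size of the bolt; the job needs the middle-sized.

How it is judged:
On the way, in this order (a step that is already met when the one before it is completed fails the run):
1. the bolt's head is down in the T-slot through the plate's opening, still lengthwise (z of head in the frame of hole below -0.015 m and horizontal distance between head and hole below 0.012 m and angle between the x axis of head and the x axis of hole, either way round below 0.4 rad), for 0.05 s.
2. the head is turned square across the slot (z of head in the frame of hole below -0.015 m and horizontal distance between head and hole below 0.012 m and angle between the x axis of head and the y axis of hole, either way round below 0.25 rad), for 0.1 s.
At the end, for the whole second after the job is handed in: T-head in the slot (underside 15 mm or more below the rail top, within 12 mm of the opening centre), square within 0.25 rad, bolt upright within 0.09 rad and at rest, its foot clamping the cradle plate with over 12 N, cradle within 12 mm of its start (all of step 2 and angle between head's own z axis and vertical below 0.09 rad and contact force between bolt and cradle above 12 N and linear speed of bolt below 0.02 m/s and distance of hole from where it was at the start of the episode below 0.012 m); the robot touches nothing.
It fails at once if bolt pressed on the cradle with more than 40 N (over-tightened or forced) (contact force between bolt and cradle above 40 N).
It fails at once if cradle shoved more than 12 mm (distance of hole from where it was at the start of the episode above 0.012 m).
It fails at once if a bystander displaced by more than 40 mm (distance of any of jar0, jar1, jar2, wipes, lid, wrench, spare, tub from where it was at the start of the episode above 0.04 m).
It also fails if it takes over 64 s, if anything falls off the work surface, if the arm or the gripper's body presses on something with over 40 N, if the wrist force passes 120 N, or if a joint passes its speed limit or range.

## Working session

There is one attempt and no reset: what is moved stays moved. The work goes in short steps, Python scripts to look and compute and a tool call to move; the robot and the scene stay as the last step left them, time stands still between calls to the robot, and variables do not carry over. Pictures are saved under pics/ and viewed, and the job is handed in when it is done.

Besides the shell and the picture viewer there is one more tool, called as name(argument=value, ...), one argument or row to a line, values as JSON. step_arm: Moves the arm, as the interface text tells. Shifts and turns lie within -1 to 1; 1 stands for 250 mm of shift or 2 rad of turn. Its arguments: {"type":"object","properties":{"moves":{"type":"array","items":{"type":"array","items":{"type":"number"}}}},"required":["moves"]}

```bash
mkdir -p pics; ls
cat > h.py <<'E'
import numpy as np, cv2
from bench import sense, camera, camera_info, close_job, regions_of
def cam(name):
    i=camera_info(name); f=200/np.tan(np.radians(i['vertical_fov'])/2)
    return i,f,np.array(i['view'])
def proj(name,P):
    i,f,V=cam(name); p=V[:3,:3]@np.array(P)+V[:3,3]
    x=p[:2]/p[2]; r2=x@x; x=x*(1+i['k1']*r2)
    return np.array([i['cx']+f*x[0],i['cy']+f*x[1]])
def ray(name,uv):
    i,f,V=cam(name); d=np.array([(uv[0]-i['cx'])/f,(uv[1]-i['cy'])/f]); x=d.copy()
    for _ in range(30): x=d/(1+i['k1']*(x@x))
    R=V[:3,:3]; return -R.T@V[:3,3], R.T@np.array([x[0],x[1],1])
def atz(name,uv,z):
    o,d=ray(name,uv); return o+d*(z-o[2])/d[2]
def tri(uv1,uv2,n1='scene',n2='top'):
    o1,d1=ray(n1,uv1); o2,d2=ray(n2,uv2)
    A=np.stack([d1,-d2],1); s=np.linalg.lstsq(A,o2-o1,rcond=None)[0]
    a=o1+s[0]*d1;b=o2+s[1]*d2; return (a+b)/2,np.linalg.norm(a-b)
def save(im,n): cv2.imwrite('pics/'+n,im[:,:,::-1])
E
python3 - <<'E'
from h import *
for n in ['scene','top']:
    im=camera(n); save(im,n+'0.png'); np.save(n+'0.npy',im); i,f,V=cam(n); print(n,i['cx'],i['cy'],i['k1'],f,-V[:3,:3].T@V[:3,3])
print(sense())
E
```

```text
pics
scene 313.55145682349394 198.52860340815323 -0.06643078354644916 509.01509709054 [1.80014459 0.36817829 1.0336805 ]
top 318.254264995445 197.18897259637544 -0.03080099523934754 364.63232399873306 [ 0.38021759 -0.01284499  1.45656133]
{'clock': 0.1, 'joint_pos': array([-1.36459339e+00,  3.00445488e-01,  1.52148798e+00,  1.38640222e-05,
        1.32069679e+00, -6.65728173e-02]), 'dq': array([ 0.00070676, -0.00019396, -0.00245579, -0.00167447, -0.00148593,
        0.00055664]), 'joint_torque': array([ 7.33585966e-04, -5.32646549e+01, -3.53287375e+01,  7.09185563e-02,
        2.34439335e-02, -2.92023412e-05]), 'ee_pos': array([ 0.1481441 , -0.52945041,  0.21293976]), 'orientation': array([-0.09616171,  0.70090665, -0.70017408,  0.09612001]), 'force': array([ 0.16020388,  0.08971264, -0.20413588]), 'wrist_torque': array([-0.01989404, -0.04120817,  0.07708144]), 'grip_width': 0.09356424985814292}
```

View pics/scene0.png

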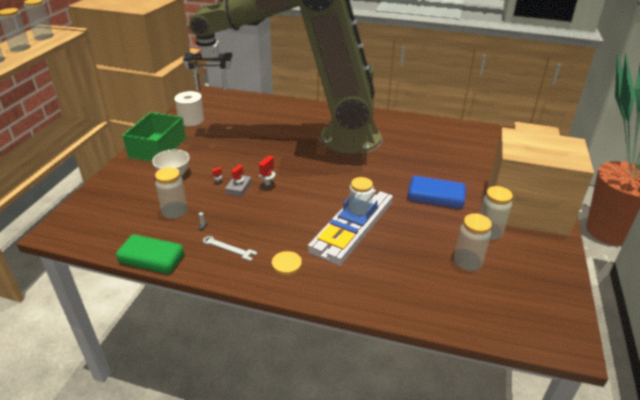

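View pics/top0.png

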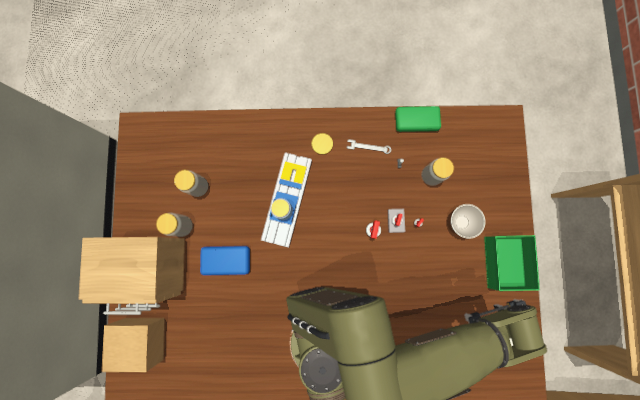

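Run:
```python
from h import *
for n in ['scene','top']:
  for l in ['bolt','grip','knob','head','cradle','holder','hole','rail']:
    try:
      for r in regions_of(n,l):
        m=r['region']; ys,xs=np.nonzero(m); print(n,l,round(r['confidence'],2),np.round(r['extent']),m.sum(),xs.mean().round(1),ys.mean().round(1))
        
    except Exception as e: print(n,l,'ERR',e)
```

```text
scene bolt 0.75 [230. 167. 243. 186.] 169 237.3 174.9
scene bolt 0.61 [258. 157. 276. 190.] 439 266.7 171.1
scene bolt 0.52 [212. 169. 221. 180.] 106 217.1 174.8
scene grip 0.61 [233. 167. 240. 180.] 82 237.0 171.9
scene grip 0.49 [259. 154. 272. 176.] 224 266.1 165.7
scene grip 0.48 [215. 168. 223. 177.] 62 216.1 172.0
scene knob 0.7 [260. 153. 272. 176.] 220 266.3 166.3
scene knob 0.52 [231. 166. 244. 181.] 112 236.5 172.6
scene knob 0.5 [214. 166. 221. 178.] 66 216.6 171.4
scene knob 0.36 [226. 177. 249. 197.] 279 237.7 187.3
scene head 0.87 [258. 154. 275. 188.] 415 266.4 172.9
scene head 0.68 [410. 175. 467. 209.] 1373 436.9 191.7
scene head 0.56 [153. 149. 191. 176.] 646 172.0 160.1
scene head 0.53 [232. 165. 245. 181.] 174 237.5 174.7
scene head 0.42 [210. 166. 221. 183.] 127 216.6 174.6
scene cradle 0.82 [320. 176. 378. 248.] 1906 351.5 213.6
scene cradle 0.19 [236. 170. 241. 187.] 159 237.3 174.6
scene holder 0.86 [228. 177. 249. 194.] 264 237.9 187.0
scene hole 0.63 [318. 175. 379. 251.] 1880 351.1 213.5
scene rail 0.89 [306. 175. 397. 265.] 3492 350.1 222.3
top bolt 0.67 [366. 222. 381. 239.] 200 373.3 229.8
top grip 0.58 [395. 216. 402. 227.] 52 398.2 219.5
top grip 0.55 [373. 223. 377. 238.] 103 374.4 230.8
top knob 0.68 [272. 163. 307. 225.] 1236 287.4 193.9
top knob 0.26 [389. 209. 406. 234.] 257 394.5 221.2
top head 0.67 [368. 218. 379. 236.] 193 373.7 229.8
top head 0.59 [416. 220. 424. 229.] 48 418.2 222.7
top head 0.52 [390. 215. 403. 225.] 100 396.6 220.1
top cradle 0.91 [268. 160. 306. 223.] 1228 287.5 194.1
top cradle 0.51 [448. 205. 485. 238.] 856 467.9 220.8
top holder 0.82 [388. 206. 403. 234.] 291 394.9 220.9
top hole 0.92 [274. 163. 305. 227.] 1154 287.4 194.4
top hole 0.56 [176. 169. 209. 200.] 712 191.0 183.4
top rail 0.76 [261. 153. 313. 249.] 2635 286.3 200.2
top rail 0.5 [424. 160. 455. 187.] 644 436.6 171.6
```

Three knobbed bolts show in the scene picture: small (217,174), middle (237,175) standing in the grey holder, and large (267,171). The middle one fits the description (middle size, in the holder). I'll confirm it in a crop.

Run:
```python
from h import *
s=np.load('scene0.npy'); t=np.load('top0.npy')
def crop(im,x0,y0,x1,y1,k): return cv2.resize(im[y0:y1,x0:x1],None,fx=k,fy=k,interpolation=cv2.INTER_CUBIC)
a=crop(s,200,145,290,205,8); save(a,'c_sb.png')
b=crop(t,355,200,430,250,10); save(b,'c_tb.png')
save(crop(t,255,145,320,205,9),'c_tc.png'); save(crop(s,300,170,400,270,6),'c_sc.png')
```

```text
(no output)
```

View pics/c_sb.png

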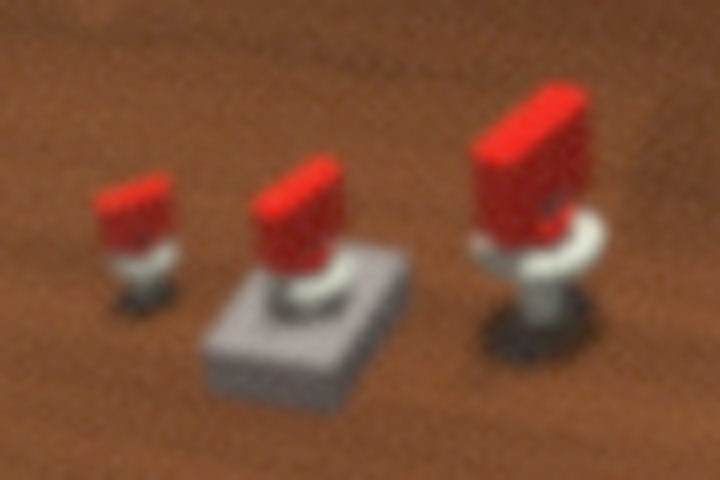

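View pics/c_tb.png

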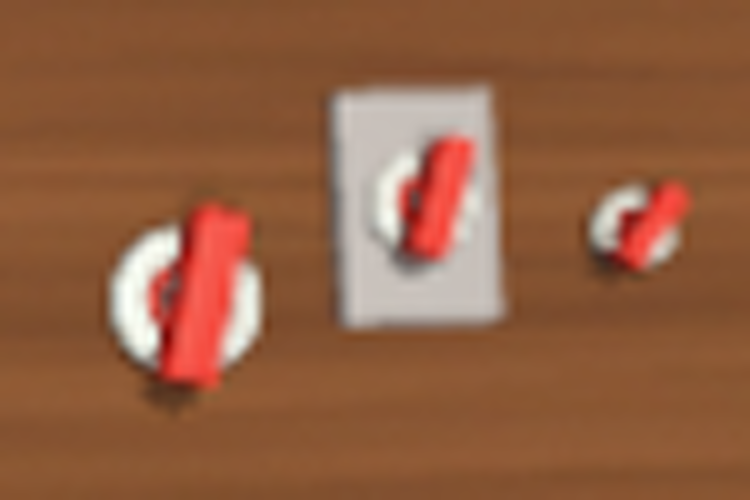

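View pics/c_tc.png

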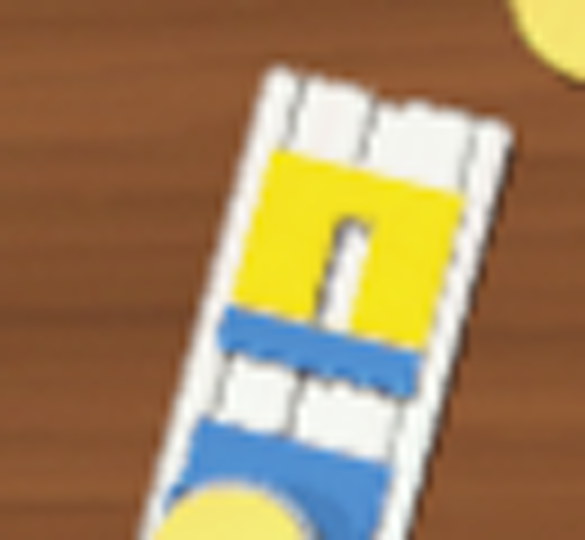

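View pics/c_sc.png

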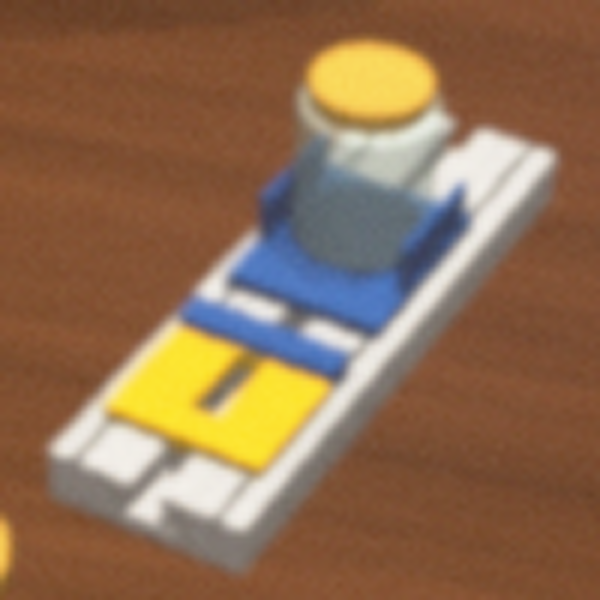

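```bash
cat > fit.py <<'E'
from h import *
from scipy.optimize import minimize
S=np.load('scene0.npy').astype(float); T=np.load('top0.npy').astype(float)
IM={'scene':S,'top':T}
SS=8
def poly_mask(name,polys,box,holes=()):
    x0,y0,x1,y1=box; m=np.zeros(((y1-y0)*SS,(x1-x0)*SS),np.uint8)
    def pix(P):
        q=np.array([proj(name,p) for p in P]); return ((q+0.5-[x0,y0])*SS-0.5)
    for P in polys:
        h=cv2.convexHull(pix(P).astype(np.float32))
        cv2.fillConvexPoly(m,np.round(h*16).astype(np.int32),255,shift=4)
    for P in holes:
        h=cv2.convexHull(pix(P).astype(np.float32))
        cv2.fillConvexPoly(m,np.round(h*16).astype(np.int32),0,shift=4)
    m=cv2.resize(m.astype(np.float32)/255,(x1-x0,y1-y0),interpolation=cv2.INTER_AREA)
    return m
def boxpts(x,y,yaw,x0,x1,y0,y1,z0,z1):
    c,s=np.cos(yaw),np.sin(yaw)
    return [(x+c*a-s*b,y+s*a+c*b,z) for a in(x0,x1) for b in(y0,y1) for z in(z0,z1)]
E
python3 - <<'E'
from fit import *
print('red',S[170,234:240],T[219,394:401]); print('wood',S[170,225],T[200,380])
for uv,z in [((237,172),.07),]: print(atz('scene',uv,z))
print(atz('top',(398,219.5),.075)); print(atz('top',(293,173),.038),atz('scene',(337,237),.038))
print('holder top corners',[atz('top',u,.025).round(4) for u in [(388,209),(404.3,208.5),(389,232.5),(405.5,232)]])
print('yellow',S[237,325:350:4],T[172,282:306:3])
E
```

```text
red [[238.  53.  44.]
 [230.  45.  29.]
 [214.  43.  32.]
 [181.  35.  27.]
 [152.  33.  25.]
 [133.  36.  26.]] [[230. 206. 195.]
 [201.  71.  64.]
 [114.  64.  60.]
 [180.  44.  37.]
 [234.  75.  63.]
 [245.  82.  69.]
 [243.  82.  71.]]
wood [134.  85.  52.] [128.  80.  47.]
[ 0.47552725 -0.2903173   0.07      ]
[ 0.4658345  -0.29110436  0.075     ]
[0.65874736 0.10855336 0.038     ] [0.67124636 0.11400653 0.038     ]
holder top corners [array([ 0.5109, -0.2636,  0.025 ]), array([ 0.5118, -0.3277,  0.025 ]), array([ 0.4188, -0.264 ,  0.025 ]), array([ 0.4197, -0.3284,  0.025 ])]
yellow [[252. 229.  46.]
 [252. 227.  45.]
 [180. 147.  63.]
 [227. 201. 144.]
 [252. 227.  50.]
 [253. 230.  51.]
 [252. 228.  49.]] [[245. 230.  86.]
 [245. 229.  33.]
 [245. 228.  33.]
 [209. 190.  64.]
 [245. 243. 237.]
 [245. 227.  30.]
 [245. 228.  31.]
 [245. 228.  32.]]
```

```bash
cat > fit1.py <<'E'
from fit import *
def red(im): return np.clip((1-im[...,1]/np.maximum(im[...,0],1)-0.42)/0.3,0,1)
BX={'scene':(226,162,249,186),'top':(390,211,405,229)}
def hub(x,y,r,z0,z1): return [(x+r*np.cos(a),y+r*np.sin(a),z) for a in np.linspace(0,6.28,24) for z in(z0,z1)]
def cost(p,cams=('scene','top')):
    x,y,w=p; c=0
    for n in cams:
        b=BX[n]; m=poly_mask(n,[boxpts(x,y,w,-.023,.023,-.007,.007,.051,.085),hub(x,y,.012,.045,.052)],b)
        m=cv2.GaussianBlur(m,(0,0),.6 if n=='scene' else .4); t=red(IM[n][b[1]:b[3],b[0]:b[2]])
        c+=((m-t)**2).sum()
    return c
def nm(f,x0,st): 
    x0=np.array(x0); s=np.vstack([x0]+[x0+np.eye(len(x0))[i]*st[i] for i in range(len(x0))])
    return minimize(f,x0,method='Nelder-Mead',options=dict(initial_simplex=s,xatol=1e-5,fatol=1e-4,maxiter=600))
if __name__=='__main__':
    for cams in (('scene','top'),('scene',),('top',)):
        r=nm(lambda p:cost(p,cams),[.468,-.291,-.35],[.006,.006,.1]); print('wing',cams,r.x.round(4),round(r.fun,2))
    # holder
    def hol(p,cams):
        c=0
        for n in cams:
            b={'scene':(222,172,255,202),'top':(383,203,411,239)}[n]
            m=poly_mask(n,[boxpts(p[0],p[1],p[2],-.045,.045,-.03,.03,0,.025)],b); m=cv2.GaussianBlur(m,(0,0),.5)
            im=IM[n][b[1]:b[3],b[0]:b[2]]; t=np.clip((im[...,2]/np.maximum(im[...,0],1)-.42)/.45,0,1)
            R=red(im); wgt=(cv2.dilate(R,np.ones((3,3)))<.5); 
            c+=(wgt*(m-t)**2).sum()
        return c
    for cams in (('scene','top'),('scene',),('top',)):
        r=nm(lambda p:hol(p,cams),[.466,-.296,-.01],[.006,.006,.1]); print('holder',cams,r.x.round(4),round(r.fun,2))
E
python3 fit1.py
```

```text
Traceback (most recent call last):
  File "fit1.py", line 17, in <module>
    r=nm(lambda p:cost(p,cams),[.468,-.291,-.35],[.006,.006,.1]); print('wing',cams,r.x.round(4),round(r.fun,2))
  File "fit1.py", line 14, in nm
    return minimize(f,x0,method='Nelder-Mead',options=dict(initial_simplex=s,xatol=1e-5,fatol=1e-4,maxiter=600))
  File "fit1.py", line 17, in <lambda>
    r=nm(lambda p:cost(p,cams),[.468,-.291,-.35],[.006,.006,.1]); print('wing',cams,r.x.round(4),round(r.fun,2))
                  ~~~~^^^^^^^^
  File "fit1.py", line 8, in cost
    b=BX[n]; m=poly_mask(n,[boxpts(x,y,w,-.023,.023,-.007,.007,.051,.085),hub(x,y,.012,.045,.052)],b)
               ~~~~~~~~~^^^^^^^^^^^^^^^^^^^^^^^^^^^^^^^^^^^^^^^^^^^^^^^^^^^^^^^^^^^^^^^^^^^^^^^^^^^^^
  File "fit.py", line 11, in poly_mask
    h=cv2.convexHull(pix(P).astype(np.float32))
                     ~~~^^^
  File "fit.py", line 9, in pix
    q=np.array([proj(name,p) for p in P]); return ((q+0.5-[x0,y0])*SS-0.5)
                ~~~~^^^^^^^^
  File "h.py", line 7, in proj
    i,f,V=cam(name); p=V[:3,:3]@np.array(P)+V[:3,3]
          ~~~^^^^^^
  File "h.py", line 4, in cam
    i=camera_info(name); f=200/np.tan(np.radians(i['vertical_fov'])/2)
ValueError: time passes only in moves, steps and waits
```

```bash
cat > fit2.py <<'E'
from fit import *
from fit1 import nm
def yel(im): return np.clip((1-im[...,2]/np.maximum(im[...,1],1)-.45)/.25,0,1)*(im[...,1]>110)
BX={'scene':(300,170,400,270),'top':(255,145,320,252)}
def rail(p,cams):
    c=0
    for n in cams:
        b=BX[n]; im=IM[n][b[1]:b[3],b[0]:b[2]]
        m=poly_mask(n,[boxpts(p[0],p[1],p[2],-.18,.18,-.055,.055,0,.03)],b)
        wood=np.clip((.72-im[...,1]/np.maximum(im[...,0],1))/.08,0,1)
        t=1-wood
        w=np.ones_like(t); 
        if n=='scene': w[:30,:]=0   # jar sticking out
        if n=='scene': w[85:,:10]=0
        c+=(w*(m-t)**2).sum()
    return c
for cams in (('scene','top'),('scene',),('top',)):
    r=nm(lambda p:rail(p,cams),[.59,.125,2.9],[.01,.01,.1]); print('rail',cams,r.x.round(4),round(r.fun,2))
BP={'scene':(312,215,365,255),'top':(270,155,313,188)}
def plate(p,cams):
    x,y,w,a,hw,h=p; c=0
    for n in cams:
        b=BP[n]; im=IM[n][b[1]:b[3],b[0]:b[2]]
        z=.03+h
        m=poly_mask(n,[boxpts(x,y,w,-a,.027,-hw,hw,.03,z)],b,holes=[boxpts(x,y,w,-.025,.025,-.008,.008,z,z)])
        if n=='top': 
            mb=poly_mask(n,[boxpts(x,y,w,.027,.04,-hw,hw,.03,.046)],b); m=m*(1-mb)
        m=cv2.GaussianBlur(m,(0,0),.5); t=yel(im)
        c+=((m-t)**2).sum()
    return c
for h in (.006,.0085,.011):
  for cams in (('scene','top'),('scene',),('top',)):
    r=nm(lambda p:plate(list(p)+[h],cams),[.662,.110,2.9,.045,.045],[.01,.01,.1,.01,.01]); print('plate',h,cams,r.x.round(4),round(r.fun,2))
E
python3 fit2.py
```

```text
rail ('scene', 'top') [0.5617 0.1376 2.8676] 342.06
rail ('scene',) [0.5649 0.1376 2.8605] 135.9Traceback (most recent call last):
  File "fit2.py", line 18, in <module>
    r=nm(lambda p:rail(p,cams),[.59,.125,2.9],[.01,.01,.1]); print('rail',cams,r.x.round(4),round(r.fun,2))
  File "fit1.py", line 14, in nm
    return minimize(f,x0,method='Nelder-Mead',options=dict(initial_simplex=s,xatol=1e-5,fatol=1e-4,maxiter=600))
    res = _minimize_neldermead(fun, x0, args, callback, bounds=bounds,
                               **options)
    fxcc = func(xcc)
    fx = function(np.copy(x), *(wrapper_args + args))
  File "fit2.py", line 18, in <lambda>
    r=nm(lambda p:rail(p,cams),[.59,.125,2.9],[.01,.01,.1]); print('rail',cams,r.x.round(4),round(r.fun,2))
                  ~~~~^^^^^^^^
  File "fit2.py", line 9, in rail
    m=poly_mask(n,[boxpts(p[0],p[1],p[2],-.18,.18,-.055,.055,0,.03)],b)
  File "fit.py", line 11, in poly_mask
    h=cv2.convexHull(pix(P).astype(np.float32))
                     ~~~^^^
  File "fit.py", line 9, in pix
    q=np.array([proj(name,p) for p in P]); return ((q+0.5-[x0,y0])*SS-0.5)
                ~~~~^^^^^^^^
  File "h.py", line 7, in proj
    i,f,V=cam(name); p=V[:3,:3]@np.array(P)+V[:3,3]
          ~~~^^^^^^
  File "h.py", line 4, in cam
    i=camera_info(name); f=200/np.tan(np.radians(i['vertical_fov'])/2)
ValueError: time passes only in moves, steps and waits
```

Too many camera_info calls in concurrent scripts; cache it, and run one at a time.

```bash
sed -i 's/^def cam(name):/import functools\n@functools.lru_cache\ndef cam(name):/' h.py
time python3 fit1.py; time python3 fit2.py; python3 -c "
from h import *; print(sense()['clock'])"
```

```text
wing ('scene', 'top') [ 0.4664 -0.2942 -0.233 ] 21.99
wing ('scene',) [ 0.4657 -0.2949 -0.216 ] 3.97
wing ('top',) [ 0.466  -0.2927 -0.4124] 16.03
holder ('scene', 'top') [ 0.467  -0.2953  0.0151] 9.43
holder ('scene',) [ 0.4693 -0.2946  0.0224] 2.38
holder ('top',) [ 0.4663 -0.2954  0.0045] 4.65
rail ('scene', 'top') [0.5617 0.1376 2.8676] 342.06
rail ('scene',) [0.5649 0.1376 2.8605] 135.9
rail ('top',) [0.5567 0.1381 2.8788] 170.91
plate 0.006 ('scene', 'top') [0.6539 0.111  2.8843 0.043  0.0421] 23.54
plate 0.006 ('scene',) [0.6544 0.1116 2.8798 0.0425 0.0414] 12.01
plate 0.006 ('top',) [0.6536 0.1106 2.8821 0.0434 0.0429] 8.37
plate 0.0085 ('scene', 'top') [0.6551 0.1112 2.8922 0.0417 0.0416] 36.6
plate 0.0085 ('scene',) [0.6567 0.1117 2.8777 0.0403 0.0406] 14.22
plate 0.0085 ('top',) [0.6534 0.1104 2.8841 0.0432 0.0426] 9.01
plate 0.011 ('scene', 'top') [0.6557 0.1112 2.8975 0.0411 0.0412] 56.4
plate 0.011 ('scene',) [0.6597 0.1122 2.893  0.0378 0.0408] 18.37
plate 0.011 ('top',) [0.6533 0.1102 2.8905 0.0429 0.0423] 9.75
0.9
real	0m2.198s
user	0m2.275s
sys	0m0.142s

real	0m6.092s
user	0m5.238s
sys	0m0.849s
```

```bash
cat > ov.py <<'E'
from h import *
def overlay(im,name,box,k,segs,fn):
    x0,y0,x1,y1=box
    c=cv2.resize(im[y0:y1,x0:x1].astype(np.uint8),None,fx=k,fy=k,interpolation=cv2.INTER_NEAREST)
    for P,col in segs:
        q=np.array([proj(name,p) for p in P]); q=((q+.5-[x0,y0])*k-.5)
        cv2.polylines(c,[np.round(q*16).astype(np.int32)],True,col,1,cv2.LINE_AA,shift=4)
    return c
def rect(x,y,w,x0,x1,y0,y1,z):
    c,s=np.cos(w),np.sin(w); return [(x+c*a-s*b,y+s*a+c*b,z) for a,b in((x0,y0),(x1,y0),(x1,y1),(x0,y1))]
E
python3 - <<'E'
from ov import *
S=np.load('scene0.npy');T=np.load('top0.npy')
G=(0,255,0);C=(0,255,255);B=(0,0,0)
segs=[(rect(.4662,-.294,-.25,-.023,.023,-.007,.007,z),G) for z in(.051,.085)]+[(rect(.467,-.295,.012,-.045,.045,-.03,.03,z),C) for z in(0,.025)]
a=overlay(S,'scene',(222,158,256,202),9,segs,0); b=overlay(T,'top',(380,200,414,242),9,segs,0)
save(np.hstack([a[:378],b[:378]]),'ov1.png')
segs=[(rect(.654,.111,2.882,-.043,.027,-.042,.042,z),G) for z in(.03,.0365)]+[(rect(.654,.111,2.882,-.025,.025,-.008,.008,.0365),G)]+[(rect(.5617,.1376,2.868,-.18,.18,-.055,.055,z),C) for z in(0,.03)]
a=overlay(S,'scene',(300,170,400,270),4,segs,0); b=overlay(T,'top',(250,150,320,250),5,segs,0)
save(np.hstack([cv2.copyMakeBorder(a,0,100,0,0,0),b]),'ov2.png')
E
```

```text
(no output)
```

View pics/ov1.png

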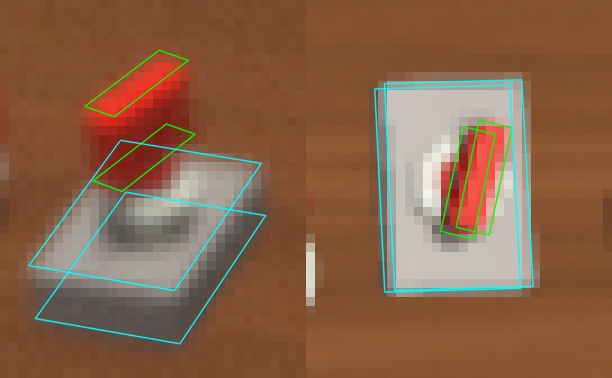

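View pics/ov2.png

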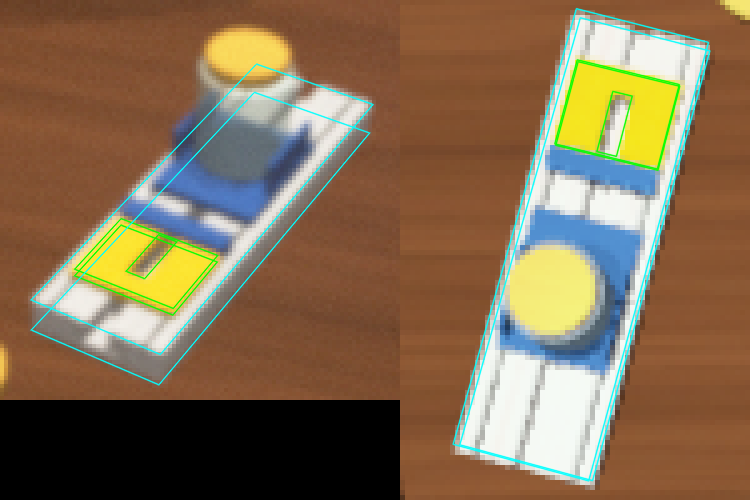

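```bash
cat >> h.py <<'E'
from scipy.spatial.transform import Rotation as Rn
def down(jaw):  # tool y down, tool z (jaw axis) horizontal at yaw jaw
    z=np.array([np.cos(jaw),np.sin(jaw),0]); y=np.array([0,0,-1.]); x=np.cross(y,z)
    return Rn.from_matrix(np.stack([x,y,z],1))
def st(p=True):
    s=sense(); R=Rn.from_quat(s['orientation']); Z=R.as_matrix()[:,2]
    if p: print('t',round(s['clock'],2),'tcp',s['ee_pos'].round(4),'jaw',round(np.arctan2(Z[1],Z[0]),4),'tilt',(R.as_matrix()[:,1]+[0,0,1]).round(3),'F',s['force'].round(2),'M',s['wrist_torque'].round(3),'w',round(s['grip_width']*1e3,2),'q',s['joint_pos'].round(3))
    return s,R
def plan(pos,jaw):
    s,R=st(); T=down(jaw); rv=(R.inv()*T).as_rotvec(); sh=R.inv().apply(np.array(pos)-s['ee_pos'])
    n=max(np.linalg.norm(rv)/.15,np.linalg.norm(sh)/.05)
    print('row',(rv/2).round(4).tolist(),(sh/.25).round(4).tolist(),'nmin',round(n,1))
E
python3 - <<'E'
from h import *
s,R=st(); print(R.as_matrix().round(3))
plan((.466,-.294,.18),np.pi/2-.25)
plan((.466,-.294,.18),-np.pi/2-.25)
E
```

```text
t 0.9 tcp [ 0.1482 -0.5296  0.2135] jaw -1.298 tilt [-0. -0.  0.] F [-0.39  0.37  0.48] M [-0.035 -0.022  0.023] w 94.09 q [-1.365  0.3    1.521 -0.     1.321 -0.067]
[[-0.963 -0.     0.269]
 [-0.269 -0.    -0.963]
 [ 0.    -1.    -0.   ]]
t 0.9 tcp [ 0.1482 -0.5296  0.2135] jaw -1.298 tilt [-0. -0.  0.] F [-0.39  0.37  0.48] M [-0.035 -0.022  0.023] w 94.09 q [-1.365  0.3    1.521 -0.     1.321 -0.067]
row [0.0, -1.3094, 0.0] [-1.4782, 0.1338, -0.5652] nmin 17.5
t 0.9 tcp [ 0.1482 -0.5296  0.2135] jaw -1.298 tilt [-0. -0.  0.] F [-0.39  0.37  0.48] M [-0.035 -0.022  0.023] w 94.09 q [-1.365  0.3    1.521 -0.     1.321 -0.067]
row [-0.0, 0.2614, 0.0] [-1.4782, 0.1338, -0.5652] nmin 7.9
```

step_arm(
  moves=[
    [0,-0.65,0,-0.74,0.05,-0.28,40],
    [0,-0.65,0,-0.74,0.05,-0.28,40],
    [0,-0.65,0,-0.74,0.05,-0.28,40],
    [0,-0.65,0,-0.74,0.05,-0.28,40],
    [0,-0.65,0,-0.74,0.05,-0.28,40],
    [0,-0.65,0,-0.74,0.05,-0.28,40],
    [0,-0.65,0,-0.74,0.05,-0.28,40],
    [0,-0.65,0,-0.74,0.05,-0.28,40],
    [0,-0.65,0,-0.74,0.05,-0.28,40],
    [0,-0.65,0,-0.74,0.05,-0.28,40],
  ],
)

```text
clock: 1.9
ee_pos: [0.3075, -0.4124, 0.201]
orientation: [-0.501, 0.499, -0.499, 0.501]
force: [0.4, 0.3, 0.1]
grip_width: 0.04
```

Run:
```python
from h import *
plan((.466,-.294,.15),np.pi/2-.25)
```

```text
t 1.9 tcp [ 0.3075 -0.4124  0.201 ] jaw 0.0036 tilt [ 0. -0.  0.] F [0.39 0.26 0.07] M [ 0.011 -0.084 -0.035] w 40.04 q [-1.001  0.231  1.637  0.     1.273 -1.005]
row [-0.0, -0.6586, 0.0] [-0.4712, 0.204, 0.6357] nmin 8.8
```

step_arm(
  moves=[
    [0,-0.659,0,-0.471,0.204,0.636,40],
    [0,-0.659,0,-0.471,0.204,0.636,40],
    [0,-0.659,0,-0.471,0.204,0.636,40],
    [0,-0.659,0,-0.471,0.204,0.636,40],
    [0,-0.659,0,-0.471,0.204,0.636,40],
    [0,-0.659,0,-0.471,0.204,0.636,40],
    [0,-0.659,0,-0.471,0.204,0.636,40],
    [0,-0.659,0,-0.471,0.204,0.636,40],
    [0,-0.659,0,-0.471,0.204,0.636,40],
    [0,-0.659,0,-0.471,0.204,0.636,40],
    [0,-0.659,0,-0.471,0.204,0.636,40],
  ],
)

```text
clock: 3.0
ee_pos: [0.4662, -0.2943, 0.1499]
orientation: [-0.701, 0.09, -0.09, 0.701]
force: [-0.0, 0.1, 0.5]
grip_width: 0.0399
```

Run:
```python
from h import *
plan((.466,-.294,.064),np.pi/2-.25)
im=camera('scene'); save(cv2.resize(im[110:210,190:310],None,fx=6,fy=6,interpolation=cv2.INTER_CUBIC),'g1.png'); print(proj('scene',sense()['ee_pos']))
```

```text
t 3.0 tcp [ 0.4662 -0.2943  0.1499] jaw 1.3145 tilt [-0.  0.  0.] F [-0.02  0.14  0.47] M [ 0.035 -0.145  0.016] w 39.94 q [-0.63   0.362  1.592  0.     1.188 -1.944]
row [-0.0, -0.0031, -0.0] [-0.0013, 0.3438, 0.001] nmin 1.7
[234.99090356 150.45403777]
```

View pics/g1.png

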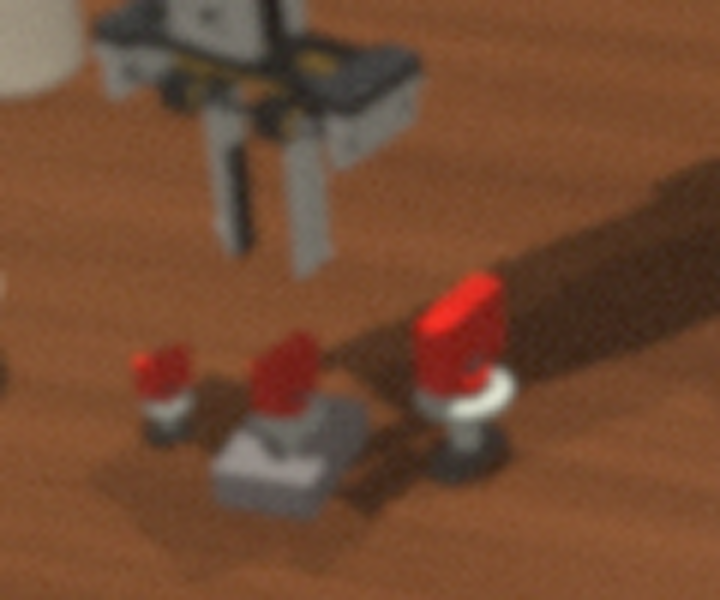

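step_arm(
  moves=[
    [0,0,0,0,0.17,0,40],
    [0,0,0,0,0.29,0,40],
    [0,0,0,0,0.342,0,40],
    [0,0,0,0,0.342,0,40],
  ],
)

```text
clock: 3.45
ee_pos: [0.4657, -0.294, 0.0633]
orientation: [-0.701, 0.09, -0.088, 0.702]
force: [0.1, 0.2, 1.1]
grip_width: 0.0402
```

Run:
```python
from h import *
st()
im=camera('scene'); save(cv2.resize(im[130:210,190:290],None,fx=7,fy=7,interpolation=cv2.INTER_CUBIC),'g2.png')
```

```text
t 3.45 tcp [ 0.4657 -0.294   0.0633] jaw 1.3181 tilt [-0.002  0.002  0.   ] F [0.11 0.17 1.07] M [ 0.032 -0.166 -0.009] w 40.2 q [-0.63   0.473  1.659  0.     1.012 -1.948]
```

View pics/g2.png

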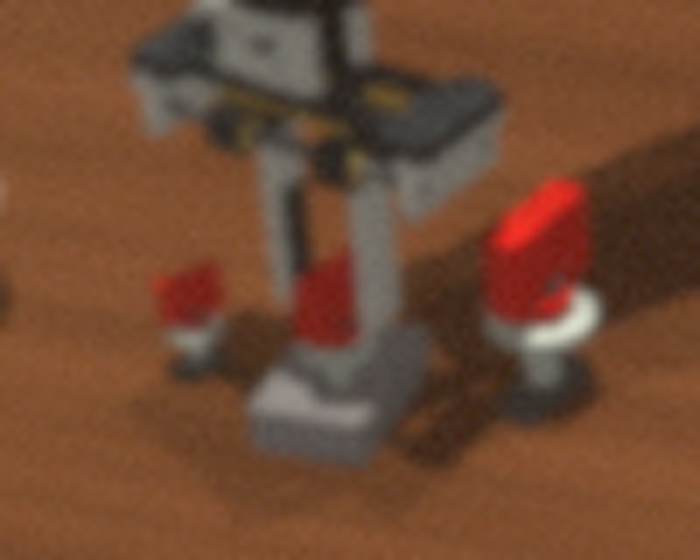

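step_arm(
  moves=[
    [0,0,0,0,0,0,20],
    [0,0,0,0,0,0,17],
    [0,0,0,0,0,0,8],
    [0,0,0,0,0,0,8],
    [0,0,0,0,0,0,8],
  ],
)

```text
clock: 4.0
ee_pos: [0.4666, -0.2946, 0.0651]
orientation: [0.702, -0.088, 0.089, -0.701]
force: [-0.4, 1.3, 5.5]
grip_width: 0.0137
```

Run:
```python
from h import *
st()
```

```text
t 4.0 tcp [ 0.4666 -0.2946  0.0651] jaw 1.32 tilt [ 0.001 -0.001  0.   ] F [-0.41  1.27  5.52] M [ 0.08  -0.012  0.009] w 13.68 q [-0.63   0.47   1.658  0.     1.012 -1.949]
```

step_arm(
  moves=[
    [0,0,0,0,-0.04,0,8],
    [0,0,0,0,-0.15,0,8],
    [0,0,0,0,-0.3,0,8],
    [0,0,0,0,-0.45,0,8],
    [0,0,0,0,-0.5,0,8],
    [0,0,0,0,-0.5,0,8],
    [0,0,0,0,-0.5,0,8],
    [0,0,0,0,-0.5,0,8],
  ],
)

```text
clock: 4.8
ee_pos: [0.4656, -0.2939, 0.1873]
orientation: [-0.701, 0.09, -0.087, 0.702]
force: [-0.7, 0.3, -3.3]
grip_width: 0.0139
```

Run:
```python
from h import *
st(); plan((.6545,.111,.19),-.51+np.pi/2)
im=camera('scene'); np.save('l1.npy',im); save(cv2.resize(im[100:200,190:290],None,fx=6,fy=6,interpolation=cv2.INTER_CUBIC),'g3.png')
```

```text
t 4.8 tcp [ 0.4656 -0.2939  0.1873] jaw 1.32 tilt [-0.003  0.002  0.   ] F [-0.66  0.27 -3.26] M [ 0.086 -0.132 -0.045] w 13.95 q [-0.63   0.325  1.55  -0.     1.27  -1.95 ]
t 4.8 tcp [ 0.4656 -0.2939  0.1873] jaw 1.32 tilt [-0.003  0.002  0.   ] F [-0.66  0.27 -3.26] M [ 0.086 -0.132 -0.045] w 13.95 q [-0.63   0.325  1.55  -0.     1.27  -1.95 ]
row [-0.0004, 0.1296, -0.0017] [0.3299, -0.0097, 1.7564] nmin 8.9
```

View pics/g3.png

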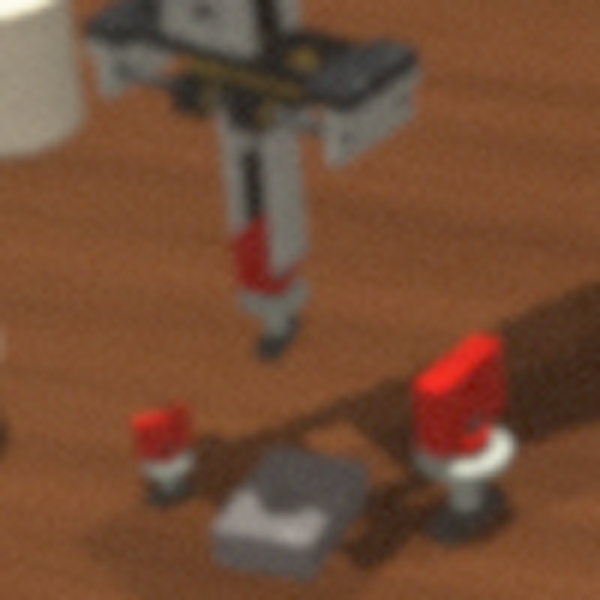

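step_arm(
  moves=[
    [0,0.065,0,0.165,-0.01,0.88,8],
    [0,0.065,0,0.165,-0.01,0.88,8],
    [0,0.065,0,0.165,-0.01,0.88,8],
    [0,0.065,0,0.165,-0.01,0.88,8],
    [0,0.065,0,0.165,-0.01,0.88,8],
    [0,0.065,0,0.165,-0.01,0.88,8],
  ],
)

```text
clock: 5.45
ee_pos: [0.5614, -0.0885, 0.1906]
orientation: [-0.694, 0.133, -0.132, 0.695]
force: [-0.8, -0.4, -3.4]
grip_width: 0.0137
```

Run:
```python
from h import *
plan((.6545,.111,.15),-.51+np.pi/2)
```

```text
t 5.45 tcp [ 0.5614 -0.0885  0.1906] jaw 1.1936 tilt [-0.002  0.001  0.   ] F [-0.8  -0.35 -3.42] M [-0.011 -0.078 -0.007] w 13.69 q [-0.221  0.36   1.495  0.     1.288 -1.415]
row [-0.0, 0.0664, -0.001] [0.0527, 0.1624, 0.8793] nmin 4.5
```

step_arm(
  moves=[
    [0,0.066,0,0.053,0.12,0.879,8],
    [0,0.066,0,0.053,0.12,0.879,8],
    [0,0.066,0,0.053,0.12,0.879,8],
    [0,0.066,0,0.053,0.12,0.879,8],
    [0,0.066,0,0.053,0.12,0.879,8],
    [0,0.066,0,0.053,0.16,0.879,8],
    [0,0.066,0,0.053,0.16,0.879,8],
    [0,0.066,0,0.053,0.16,0.879,8],
  ],
)

```text
clock: 6.25
ee_pos: [0.6544, 0.1061, 0.1514]
orientation: [0.684, -0.18, 0.179, -0.684]
force: [-0.3, 0.5, -2.9]
grip_width: 0.0136
```

Run:
```python
from h import *
st()
im=camera('scene'); np.save('h1.npy',im); save(cv2.resize(im[160:260,290:410],None,fx=6,fy=6,interpolation=cv2.INTER_CUBIC),'g4.png')
```

```text
t 6.25 tcp [0.6544 0.1061 0.1514] jaw 1.0566 tilt [-0.001 -0.     0.   ] F [-0.25  0.46 -2.87] M [ 0.056 -0.115 -0.021] w 13.59 q [ 0.106  0.604  1.231 -0.     1.308 -0.951]
```

View pics/g4.png

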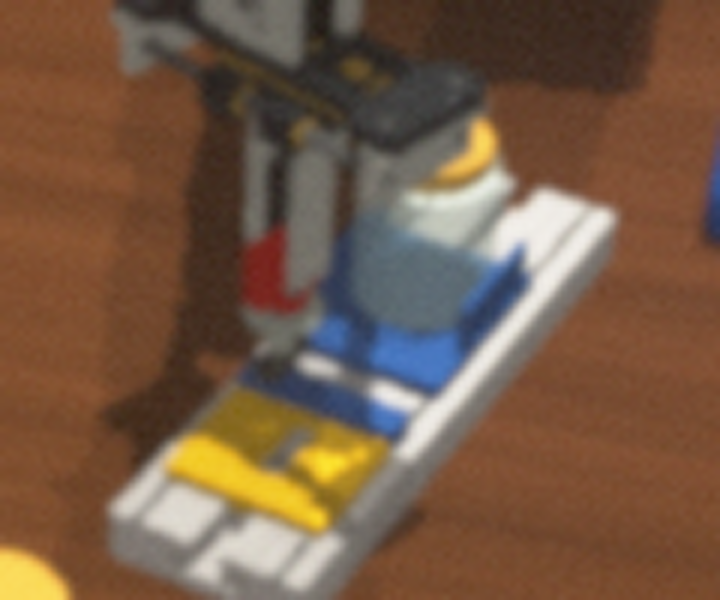

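Run:
```python
from h import *
plan((.682,.1035,.122),-.51+np.pi/2)
```

```text
t 6.3 tcp [0.6547 0.1062 0.152 ] jaw 1.0565 tilt [-0. -0.  0.] F [ 0.74 -0.35 -3.49] M [-0.007 -0.112  0.006] w 14.07 q [ 0.106  0.604  1.23  -0.     1.308 -0.951]
row [0.0001, -0.0022, -0.0001] [0.1005, 0.1201, 0.0445] nmin 0.8
```

step_arm(
  moves=[
    [0,0,0,0.1,0.12,0.045,8],
    [0,0,0,0.1,0.12,0.045,8],
    [0,0,0,0.1,0.12,0.045,8],
    [0,0,0,0.1,0.12,0.045,8],
  ],
)

```text
clock: 6.7
ee_pos: [0.6822, 0.1048, 0.1236]
orientation: [-0.684, 0.179, -0.18, 0.684]
force: [-0.3, 0.6, -3.2]
grip_width: 0.014
```

Run:
```python
from h import *
st()
im=camera('scene'); np.save('h2.npy',im); save(cv2.resize(im[180:260,305:385],None,fx=7.5,fy=7.5,interpolation=cv2.INTER_CUBIC),'g5.png')
```

```text
t 6.7 tcp [0.6822 0.1048 0.1236] jaw 1.0575 tilt [0.002 0.    0.   ] F [-0.31  0.58 -3.24] M [ 0.046 -0.131 -0.012] w 14.0 q [ 0.099  0.689  1.16   0.     1.29  -0.958]
```

View pics/g5.png

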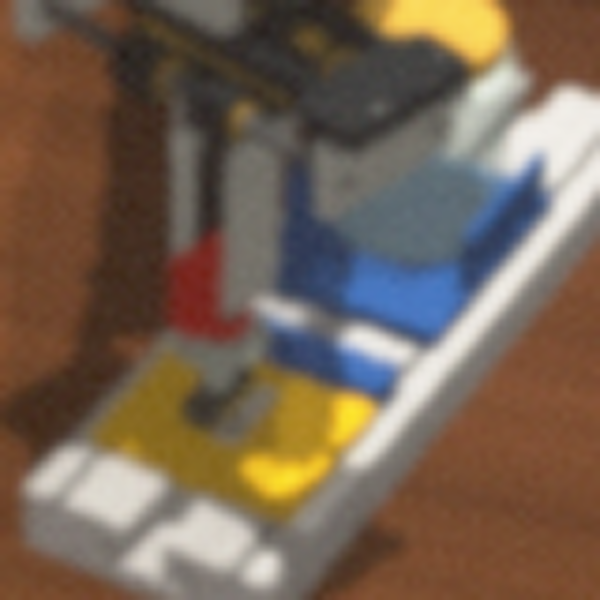

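```bash
cat > fit3.py <<'E'
from fit import *
from fit1 import nm,hub
import sys
im=np.load('h2.npy').astype(float)
b=(324,225,346,243)
c=im[b[1]:b[3],b[0]:b[2]]
t=np.clip((c[...,2]/np.maximum(c[...,1],1)-.3)/.5,0,1)
print((t*9).astype(int))
zb=.1236-.0585
def model(p):
    x,y,w,dz=p; z=zb+dz
    return poly_mask('scene',[boxpts(x,y,w,-.018,.018,-.0065,.0065,z,z+.01),hub(x,y,.006,z,z+.035),hub(x,y,.02,z+.033,z+.038),
      boxpts(.6545,.111,2.882,-.025,.025,-.008,.008,.0375,.0375)],b)
def cost(p,pr=True):
    m=cv2.GaussianBlur(model(p),(0,0),.6)
    return ((m-t)**2).sum()+ (p[3]/.002)**2*.1
for w0 in (-.6,-.4,-.26,-.1,.1):
    r=nm(cost,[.682,.104,w0,0],[.004,.004,.08,.002]); print(w0,r.x.round(4),round(r.fun,3))
rs=[]
for w in np.arange(-.7,.3,.1):
    r=nm(lambda p:cost([p[0],p[1],w,p[2]]),[.682,.104,0],[.004,.004,.002]); print(round(w,2),r.x.round(4),round(r.fun,3))
E
python3 fit3.py
python3 - <<'E'
from h import *
im=np.load('h2.npy'); save(cv2.resize(im[218:248,318:352],None,fx=18,fy=18,interpolation=cv2.INTER_NEAREST),'g6.png')
E
```

```text
[[7 8 9 9 9 9 9 9 9 9 9 9 9 9 9 9 9 9 9 9 9 9]
 [8 8 9 8 9 9 9 9 9 9 9 9 9 9 9 9 9 9 9 9 9 9]
 [8 8 6 5 6 8 9 9 9 9 9 9 9 9 9 9 9 9 9 9 9 9]
 [8 7 4 2 3 5 7 9 9 9 9 9 9 9 9 7 7 9 9 9 9 9]
 [7 4 1 0 0 2 3 7 9 9 9 9 9 9 6 3 2 4 6 8 9 9]
 [4 2 0 0 0 0 2 5 9 9 9 9 9 8 5 4 3 1 2 3 3 5]
 [2 0 0 0 0 0 2 7 9 9 9 9 9 7 6 6 6 5 2 0 0 1]
 [0 0 0 0 0 1 5 7 9 9 9 9 8 6 8 9 9 7 3 0 0 0]
 [0 0 0 0 1 3 6 9 9 9 9 8 8 8 9 9 9 6 2 0 0 0]
 [0 0 0 0 0 3 8 9 9 9 8 7 8 9 9 9 7 3 0 0 0 0]
 [0 0 0 0 1 3 7 9 9 9 9 8 9 9 9 8 4 1 0 0 0 0]
 [0 0 0 0 0 2 4 5 7 8 9 9 9 9 8 5 1 0 0 0 0 0]
 [0 0 0 0 0 1 1 2 3 7 9 9 9 8 5 2 1 0 0 0 0 0]
 [0 0 0 0 0 0 0 0 2 5 7 8 8 5 3 0 0 0 0 0 0 0]
 [0 0 0 0 0 0 0 0 0 2 3 5 4 2 1 0 0 0 0 0 0 0]
 [1 0 0 0 0 0 0 0 0 0 0 0 1 0 0 0 0 0 0 0 0 0]
 [5 3 1 1 0 0 0 0 0 0 0 0 0 0 0 0 0 0 0 0 0 0]
 [9 8 6 3 0 0 0 0 0 0 0 0 0 0 0 0 0 0 0 0 0 0]]
-0.6 [ 0.691   0.113  -0.7606 -0.0022] 41.602
-0.4 [ 0.69    0.1104 -0.4467 -0.0017] 42.8
-0.26 [ 0.6872  0.1079 -0.274  -0.0033] 42.895
-0.1 [ 0.689   0.1068 -0.0997 -0.0017] 42.745
0.1 [ 0.691   0.1069 -0.1065 -0.    ] 42.662
-0.7 [ 0.6943  0.113  -0.    ] 41.749
-0.6 [ 0.6894  0.111  -0.0024] 42.351
-0.5 [ 0.691   0.111  -0.0013] 42.535
-0.4 [ 6.908e-01  1.100e-01 -4.000e-04] 42.816
-0.3 [ 0.6871  0.1078 -0.0033] 42.945
-0.2 [ 0.6892  0.1076 -0.0017] 42.724
-0.1 [ 0.6881  0.1061 -0.0025] 42.827
-0.0 [ 0.6903  0.1058 -0.0008] 43.048
0.1 [ 0.688   0.1052 -0.0033] 43.986
0.2 [ 0.6888  0.1051 -0.0031] 45.295
```

View pics/g6.png

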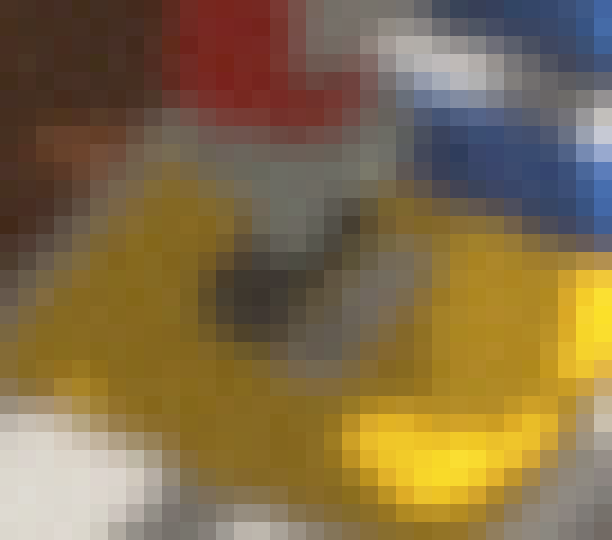

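```bash
cat > fit4.py <<'E'
from fit import *
from fit1 import nm,hub
im=np.load('h2.npy').astype(float)
b=(326,226,341,241)
c=im[b[1]:b[3],b[0]:b[2]]
lum=c.max(-1)
print(lum.astype(int))
t=np.clip((120-lum)/65,0,1)
def model(p):
    x,y,w,dz=p; z=.1236-.0585+dz
    hd=poly_mask('scene',[boxpts(x,y,w,-.018,.018,-.0065,.0065,z,z+.01)],b)
    oc=poly_mask('scene',[hub(x,y,.006,z+.01,z+.035),hub(x,y,.02,z+.033,z+.038)],b)
    return hd*(1-oc)
def cost(p):
    m=cv2.GaussianBlur(model(p),(0,0),.7); 
    return ((m-t)**2).sum()+(p[3]/.002)**2*.05+((p[0]-.683)**2+(p[1]-.1045)**2)/.003**2*.05
if __name__=='__main__':
  for w in np.arange(-.8,.4,.1):
    r=nm(lambda p:cost([p[0],p[1],w,p[2]]),[.682,.104,0],[.004,.004,.002]); print(round(w,2),r.x.round(4),round(r.fun,3))
E
python3 fit4.py
```

```text
[[118 120 113 106 108 107 108 106 107 106 104 110 116 111  95]
 [119 126 119 113 110 106 104 108 108 108 108 112 122 114  94]
 [129 130 129 124 119 116 109 108 108 110 104 107 112 118 108]
 [130 132 131 131 125 115 112 108 110 105  93  86  99 118 125]
 [131 132 136 131 130 112 107 107 108  98  83  71  95 115 129]
 [132 132 132 129 118  97  90  97 101  87  77  85 101 116 126]
 [134 130 128 118  99  79  72  80  77  77  78  91 104 116 118]
 [133 132 125 103  74  63  63  62  68  75  96 106 111 115 121]
 [134 135 122  95  72  62  59  66  75  91  98 109 113 117 123]
 [135 132 124 101  79  66  64  70  84  97  97 106 113 124 129]
 [133 132 125 114  97  80  77  82  93  98  99 105 116 126 132]
 [133 132 132 129 119 109 102 102 103 100  99 110 122 132 135]
 [134 137 135 134 129 128 125 120 118 116 117 122 133 132 135]
 [137 139 136 136 131 134 130 131 130 129 130 133 140 141 144]
 [134 137 133 136 137 133 135 135 132 133 137 151 170 180 182]]
-0.8 [ 0.6844  0.1131 -0.0028] 16.03
-0.7 [ 0.6842  0.1126 -0.002 ] 15.133
-0.6 [ 0.6854  0.1074 -0.0019] 12.831
-0.5 [ 0.685   0.1071 -0.0022] 9.89
-0.4 [ 0.6859  0.1069 -0.0016] 7.195
-0.3 [ 0.6852  0.1071 -0.0016] 4.896
-0.2 [ 0.6843  0.1065 -0.0018] 3.392
-0.1 [ 0.6849  0.1064 -0.001 ] 2.871
-0.0 [ 0.6845  0.1062 -0.0012] 3.28
0.1 [ 0.6846  0.105  -0.0008] 4.479
0.2 [ 0.6851  0.1038 -0.0009] 5.733
0.3 [ 6.851e-01  1.032e-01 -4.000e-04] 6.431
0.4 [ 6.864e-01  1.023e-01 -5.000e-04] 7.489
```

Run:
```python
from h import *
plan((.654,.1107,.122),1.0)
```

```text
t 6.75 tcp [0.6822 0.105  0.1239] jaw 1.0578 tilt [0.002 0.    0.   ] F [-0.04 -0.33 -2.49] M [ 0.066 -0.186  0.007] w 13.71 q [ 0.1    0.689  1.16  -0.     1.29  -0.958]
row [-0.0007, 0.0289, 0.001] [-0.1097, 0.0071, -0.0355] nmin 0.6
```

step_arm(
  moves=[
    [0,0.029,0,-0.11,0.01,-0.0355,8],
    [0,0.029,0,-0.11,0.04,-0.0355,8],
    [0,0.029,0,-0.11,0.07,-0.0355,8],
    [0,0.029,0,-0.11,0.07,-0.0355,8],
    [0,0.029,0,-0.11,0.07,-0.0355,8],
  ],
)

```text
clock: 7.25
ee_pos: [0.6542, 0.1108, 0.1047]
orientation: [-0.678, 0.199, -0.199, 0.679]
force: [0.1, -0.2, -3.4]
grip_width: 0.0138
```

Run:
```python
from h import *
st(); plan((.654,.1107,.100),1.0)
im=camera('scene'); np.save('h3.npy',im); save(cv2.resize(im[210:250,310:360],None,fx=15,fy=15,interpolation=cv2.INTER_CUBIC),'g7.png')
```

```text
t 7.25 tcp [0.6542 0.1108 0.1047] jaw 1.0001 tilt [0. 0. 0.] F [ 0.06 -0.22 -3.42] M [-0.017 -0.137 -0.085] w 13.82 q [ 0.113  0.648  1.273  0.     1.22  -0.888]
t 7.25 tcp [0.6542 0.1108 0.1047] jaw 1.0001 tilt [0. 0. 0.] F [ 0.06 -0.22 -3.42] M [-0.017 -0.137 -0.085] w 13.82 q [ 0.113  0.648  1.273  0.     1.22  -0.888]
row [-0.0001, 0.0, 0.0002] [-0.0005, 0.0188, -0.0007] nmin 0.1
```

View pics/g7.png

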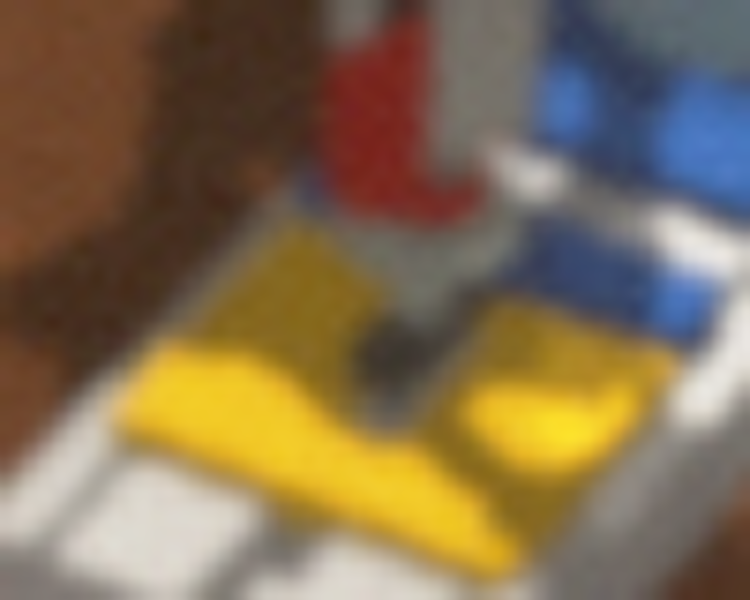

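step_arm(
  moves=[
    [0,0,0,0,0.012,0,8],
    [0,0,0,0,0.02,0,8],
    [0,0,0,0,0.028,0,8],
    [0,0,0,0,0.028,0,8],
  ],
)

```text
clock: 7.7
ee_pos: [0.6536, 0.1109, 0.097]
orientation: [0.679, -0.199, 0.199, -0.678]
force: [0.8, 0.3, -2.9]
grip_width: 0.0137
```

step_arm(
  moves=[
    [0,0,0,0,0.006,0,8],
    [0,0,0,0,0.006,0,8],
  ],
)

```text
clock: 7.9
ee_pos: [0.6537, 0.1109, 0.0958]
orientation: [0.679, -0.199, 0.199, -0.678]
force: [0.5, -0.7, -3.6]
grip_width: 0.0139
```

step_arm(
  moves=[
    [0,0,0,0,0.006,0,8],
    [0,0,0,0,0.006,0,8],
  ],
)

```text
clock: 8.1
ee_pos: [0.6537, 0.1109, 0.0943]
orientation: [0.679, -0.199, 0.199, -0.678]
force: [-0.1, 0.1, -4.6]
grip_width: 0.0137
```

step_arm(
  moves=[
    [0,0,0,0,0.006,0,8],
    [0,0,0,0,0.006,0,8],
  ],
)

```text
clock: 8.3
ee_pos: [0.6537, 0.1109, 0.0927]
orientation: [0.679, -0.199, 0.199, -0.678]
force: [-0.3, -0.2, -3.3]
grip_width: 0.0139
```

step_arm(
  moves=[
    [0,0,0,0,0.006,0,8],
    [0,0,0,0,0.006,0,8],
  ],
)

```text
clock: 8.5
ee_pos: [0.6537, 0.1109, 0.0912]
orientation: [0.679, -0.199, 0.199, -0.678]
force: [-0.3, -0.6, -4.4]
grip_width: 0.0137
```

step_arm(
  moves=[
    [0,0,0,0,0.006,0,8],
    [0,0,0,0,0.006,0,8],
  ],
)

```text
clock: 8.7
ee_pos: [0.6537, 0.1109, 0.0897]
orientation: [0.679, -0.199, 0.199, -0.678]
force: [0.7, -0.8, -3.4]
grip_width: 0.0136
```

step_arm(
  moves=[
    [0,0,0,0,0.006,0,8],
    [0,0,0,0,0.012,0,8],
    [0,0,0,0,0.012,0,8],
  ],
)

```text
clock: 9.0
ee_pos: [0.6537, 0.1109, 0.0866]
orientation: [0.679, -0.199, 0.199, -0.678]
force: [-0.5, -0.6, -3.3]
grip_width: 0.0139
```

step_arm(
  moves=[
    [0,0,0,0,0.006,0,8],
    [0,0,0,0,0.012,0,8],
    [0,0,0,0,0.012,0,8],
  ],
)

```text
clock: 9.3
ee_pos: [0.6537, 0.1109, 0.0836]
orientation: [0.679, -0.199, 0.199, -0.678]
force: [-0.3, -0.7, -3.9]
grip_width: 0.0135
```

step_arm(
  moves=[
    [0,0,0,0,0.006,0,8],
    [0,0,0,0,0.012,0,8],
    [0,0,0,0,0.012,0,8],
  ],
)

```text
clock: 9.6
ee_pos: [0.6537, 0.1109, 0.0806]
orientation: [0.679, -0.199, 0.199, -0.678]
force: [0.1, -1.2, -4.3]
grip_width: 0.014
```

Run:
```python
from h import *
st()
im=camera('scene'); save(cv2.resize(im[190:260,300:380],None,fx=9,fy=8,interpolation=cv2.INTER_CUBIC)[:590],'g8.png')
```

```text
t 9.6 tcp [0.6537 0.1109 0.0806] jaw 1.0 tilt [-0. -0.  0.] F [ 0.08 -1.19 -4.29] M [-0.265 -0.105 -0.008] w 14.0 q [ 0.113  0.673  1.291  0.     1.177 -0.887]
```

View pics/g8.png

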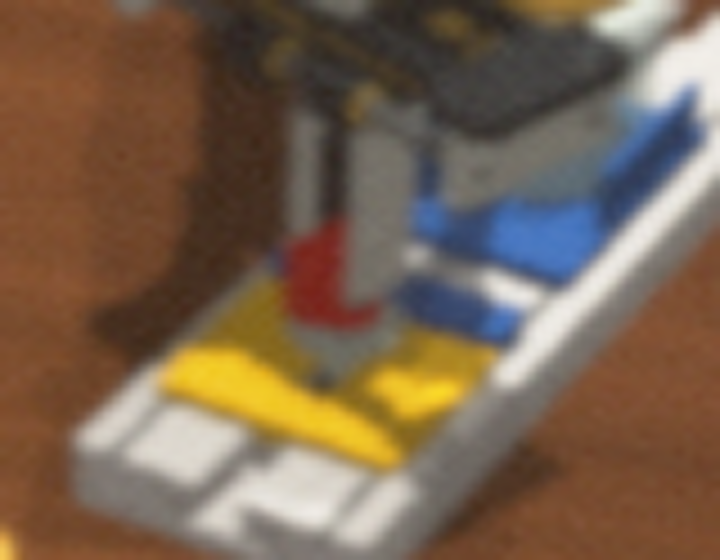

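step_arm(
  moves=[
    [0,0,0,0,0.006,0,8],
    [0,0,0,0,0.012,0,8],
    [0,0,0,0,0.012,0,8],
  ],
)

```text
clock: 9.95
ee_pos: [0.6537, 0.111, 0.0777]
orientation: [0.679, -0.199, 0.199, -0.678]
force: [-0.6, -1.2, -3.7]
grip_width: 0.0137
```

step_arm(
  moves=[
    [0,0,0,0,0.006,0,8],
    [0,0,0,0,0.012,0,8],
    [0,0,0,0,0.012,0,8],
  ],
)

```text
clock: 10.25
ee_pos: [0.6537, 0.111, 0.0746]
orientation: [0.679, -0.199, 0.199, -0.678]
force: [-0.1, -1.2, -3.1]
grip_width: 0.014
```

step_arm(
  moves=[
    [0,0,0,0,0.006,0,8],
    [0,0,0,0,0.01,0,8],
    [0,0,0,0,0.01,0,8],
  ],
)

```text
clock: 10.55
ee_pos: [0.6537, 0.1111, 0.0722]
orientation: [-0.678, 0.199, -0.199, 0.679]
force: [-0.4, 0.3, -2.7]
grip_width: 0.0137
```

step_arm(
  moves=[
    [0,0,0,0,0.004,0,8],
    [0,0,0,0,0.004,0,8],
  ],
)

```text
clock: 10.75
ee_pos: [0.6537, 0.111, 0.0713]
orientation: [-0.678, 0.199, -0.199, 0.679]
force: [0.6, -0.1, -3.6]
grip_width: 0.0139
```

step_arm(
  moves=[
    [0,0,0,0,0.004,0,8],
    [0,0,0,0,0.004,0,8],
  ],
)

```text
clock: 10.95
ee_pos: [0.6538, 0.111, 0.0704]
orientation: [-0.678, 0.199, -0.199, 0.679]
force: [-0.1, 0.1, -2.6]
grip_width: 0.0141
```

step_arm(
  moves=[
    [0,0,0,0,0.003,0,8],
    [0,0,0,0,0.003,0,8],
  ],
)

```text
clock: 11.15
ee_pos: [0.6539, 0.111, 0.0703]
orientation: [-0.678, 0.199, -0.199, 0.679]
force: [-1.5, 0.5, 3.4]
grip_width: 0.0139
```

Run:
```python
from h import *
st()
```

```text
t 11.15 tcp [0.6539 0.111  0.0703] jaw 1.0 tilt [0.001 0.    0.   ] F [-1.52  0.46  3.42] M [-0.08   0.425 -0.001] w 13.87 q [ 0.113  0.685  1.298  0.     1.158 -0.887]
```

step_arm(
  moves=[
    [0,0.03,0,0,-0.002,0,8],
    [0,0.08,0,0,-0.002,0,8],
    [0,0.14,0,0,-0.002,0,8],
    [0,0.2,0,0,-0.002,0,8],
    [0,0.2,0,0,-0.002,0,8],
  ],
)

```text
clock: 11.65
ee_pos: [0.654, 0.111, 0.0703]
orientation: [-0.625, 0.33, -0.331, 0.625]
force: [0.4, -0.2, -0.1]
grip_width: 0.0142
```

Run:
```python
from h import *
st()
```

```text
t 11.65 tcp [0.654  0.111  0.0703] jaw 0.5981 tilt [0.001 0.    0.   ] F [ 0.4  -0.16 -0.11] M [ 0.031 -0.205 -0.031] w 14.16 q [ 0.113  0.685  1.298  0.     1.158 -0.485]
```

step_arm(
  moves=[
    [0,0.06,0,0,0,0,8],
    [0,0.12,0,0,0,0,8],
    [0,0.18,0,0,0,0,8],
    [0,0.24,0,0,0,0,8],
    [0,0.3,0,0,0,0,8],
    [0,0.3,0,0,0,0,8],
  ],
)

```text
clock: 12.25
ee_pos: [0.6539, 0.1109, 0.0703]
orientation: [-0.5, 0.5, -0.5, 0.5]
force: [-0.5, 0.4, 0.3]
grip_width: 0.0141
```

Run:
```python
from h import *
st()
```

```text
t 12.25 tcp [0.6539 0.1109 0.0703] jaw 0.0013 tilt [0. 0. 0.] F [-0.5   0.39  0.25] M [-0.079 -0.129 -0.011] w 14.05 q [ 0.113  0.685  1.298 -0.     1.158  0.111]
```

step_arm(
  moves=[
    [0,0.05,0,0,0,0,8],
    [0,0.1,0,0,0,0,8],
    [0,0.15,0,0,0,0,8],
    [0,0.2,0,0,0,0,8],
  ],
)

```text
clock: 12.65
ee_pos: [0.6539, 0.1109, 0.0703]
orientation: [0.391, -0.589, 0.589, -0.392]
force: [2.1, -0.4, -1.1]
grip_width: 0.0138
```

Run:
```python
from h import *
st()
```

```text
t 12.65 tcp [0.6539 0.1109 0.0703] jaw -0.3974 tilt [ 0.001 -0.     0.   ] F [ 2.1  -0.39 -1.13] M [-0.19  -0.373 -0.028] w 13.85 q [ 0.113  0.685  1.298 -0.     1.158  0.51 ]
```

step_arm(
  moves=[
    [0,0.03,0,0,0,0,8],
    [0,0.06,0,0,0,0,8],
  ],
)

```text
clock: 12.85
ee_pos: [0.654, 0.1108, 0.0703]
orientation: [0.356, -0.611, 0.611, -0.356]
force: [0.8, -0.8, -1.5]
grip_width: 0.0139
```

Run:
```python
from h import *
st()
```

```text
t 12.85 tcp [0.654  0.1108 0.0703] jaw -0.5159 tilt [ 0.001 -0.     0.   ] F [ 0.82 -0.83 -1.48] M [-0.19  -0.345  0.056] w 13.94 q [ 0.113  0.685  1.298 -0.     1.158  0.629]
```

step_arm(
  moves=[
    [0,0.03,0,0,0,0,8],
    [0,0.06,0,0,0,0,8],
  ],
)

```text
clock: 13.05
ee_pos: [0.6538, 0.1109, 0.0703]
orientation: [-0.319, 0.631, -0.631, 0.319]
force: [-1.5, 1.7, 0.9]
grip_width: 0.0139
```

Run:
```python
from h import *
st()
```

```text
t 13.05 tcp [0.6538 0.1109 0.0703] jaw -0.6358 tilt [-0.  0.  0.] F [-1.48  1.73  0.88] M [0.51  0.482 0.115] w 13.95 q [0.113 0.685 1.298 0.    1.159 0.749]
```

step_arm(
  moves=[
    [0,0.025,0,0,0,0,8],
    [0,0.05,0,0,0,0,8],
  ],
)

```text
clock: 13.25
ee_pos: [0.6536, 0.1112, 0.0703]
orientation: [-0.287, 0.646, -0.646, 0.287]
force: [-1.2, 1.4, 0.7]
grip_width: 0.0139
```

Run:
```python
from h import *
st()
```

```text
t 13.25 tcp [0.6536 0.1112 0.0703] jaw -0.7349 tilt [-0.  0.  0.] F [-1.18  1.42  0.66] M [0.254 0.315 0.214] w 13.88 q [0.113 0.685 1.298 0.    1.159 0.848]
```

step_arm(
  moves=[
    [0,0.025,0,0,0,0,8],
    [0,0.05,0,0,0,0,8],
  ],
)

```text
clock: 13.45
ee_pos: [0.6536, 0.1112, 0.0703]
orientation: [-0.254, 0.66, -0.66, 0.254]
force: [-1.0, 1.8, 1.2]
grip_width: 0.0137
```

Run:
```python
from h import *
st()
```

```text
t 13.45 tcp [0.6536 0.1112 0.0703] jaw -0.8349 tilt [-0.  0.  0.] F [-1.01  1.83  1.15] M [0.228 0.236 0.246] w 13.69 q [0.113 0.685 1.298 0.    1.159 0.948]
```

step_arm(
  moves=[
    [0,0,0,0,-0.006,0,8],
    [0,0,0,0,-0.006,0,8],
  ],
)

```text
clock: 13.65
ee_pos: [0.6534, 0.111, 0.0711]
orientation: [-0.255, 0.66, -0.66, 0.254]
force: [-0.3, 0.8, -6.4]
grip_width: 0.0134
```

Run:
```python
from h import *
st()
```

```text
t 13.65 tcp [0.6534 0.111  0.0711] jaw -0.8351 tilt [-0.001  0.     0.   ] F [-0.31  0.8  -6.35] M [ 0.256 -0.039  0.147] w 13.45 q [0.113 0.684 1.297 0.    1.161 0.948]
```

step_arm(
  moves=[
    [0,0.03,0,0,0,0,8],
    [0,0.06,0,0,0,0,8],
    [0,0.1,0,0,0,0,8],
  ],
)

```text
clock: 13.95
ee_pos: [0.6535, 0.1109, 0.0712]
orientation: [-0.186, 0.682, -0.682, 0.186]
force: [0.7, 0.5, -7.0]
grip_width: 0.0139
```

Run:
```python
from h import *
st()
```

```text
t 13.95 tcp [0.6535 0.1109 0.0712] jaw -1.0386 tilt [-0.001 -0.     0.   ] F [ 0.66  0.48 -7.04] M [ 0.075 -0.251  0.244] w 13.86 q [ 0.113  0.684  1.297 -0.     1.161  1.151]
```

step_arm(
  moves=[
    [0,0.03,0,0,0,0,8],
    [0,0.06,0,0,0,0,8],
    [0,0.1,0,0,0,0,8],
  ],
)

```text
clock: 14.25
ee_pos: [0.6536, 0.1108, 0.0712]
orientation: [0.117, -0.697, 0.697, -0.117]
force: [0.9, -0.5, -7.2]
grip_width: 0.0136
```

Run:
```python
from h import *
st()
```

```text
t 14.25 tcp [0.6536 0.1108 0.0712] jaw -1.2386 tilt [-0.001 -0.     0.   ] F [ 0.87 -0.49 -7.19] M [-0.031 -0.299  0.198] w 13.58 q [ 0.113  0.684  1.297 -0.     1.161  1.351]
```

step_arm(
  moves=[
    [0,0.03,0,0,0,0,8],
    [0,0.06,0,0,0,0,8],
    [0,0.1,0,0,0,0,8],
  ],
)

```text
clock: 14.55
ee_pos: [0.6536, 0.1106, 0.0712]
orientation: [0.047, -0.705, 0.706, -0.046]
force: [0.5, -0.3, -7.1]
grip_width: 0.014
```

Run:
```python
from h import *
st()
```

```text
t 14.55 tcp [0.6536 0.1106 0.0712] jaw -1.4386 tilt [-0.001 -0.     0.   ] F [ 0.54 -0.32 -7.07] M [-0.169 -0.265  0.281] w 13.96 q [ 0.113  0.684  1.297 -0.     1.161  1.551]
```

step_arm(
  moves=[
    [0,0.025,0,0,0,0,8],
    [0,0.05,0,0,0,0,8],
  ],
)

```text
clock: 14.75
ee_pos: [0.6536, 0.1106, 0.0713]
orientation: [0.012, -0.707, 0.707, -0.011]
force: [0.5, -1.2, -5.0]
grip_width: 0.014
```

Run:
```python
from h import *
st()
```

```text
t 14.75 tcp [0.6536 0.1106 0.0713] jaw -1.5382 tilt [-0.001 -0.001  0.   ] F [ 0.53 -1.19 -5.05] M [-0.27  -0.067  0.26 ] w 13.96 q [ 1.130e-01  6.840e-01  1.297e+00 -1.000e-03  1.161e+00  1.651e+00]
```

step_arm(
  moves=[
    [0,0.025,0,0,0,0,8],
    [0,0.05,0,0,0,0,8],
  ],
)

```text
clock: 14.95
ee_pos: [0.6537, 0.1106, 0.0715]
orientation: [-0.024, -0.706, 0.707, 0.024]
force: [0.1, -1.6, -2.6]
grip_width: 0.0137
```

Run:
```python
from h import *
st()
```

```text
t 14.95 tcp [0.6537 0.1106 0.0715] jaw -1.638 tilt [-0.    -0.001  0.   ] F [ 0.09 -1.6  -2.6 ] M [-0.381  0.038  0.285] w 13.69 q [ 1.130e-01  6.840e-01  1.297e+00 -1.000e-03  1.161e+00  1.751e+00]
```

step_arm(
  moves=[
    [0,0.025,0,0,0,0,8],
    [0,0.05,0,0,0,0,8],
  ],
)

```text
clock: 15.15
ee_pos: [0.6537, 0.1105, 0.0718]
orientation: [-0.059, -0.704, 0.705, 0.059]
force: [-0.9, -1.7, -1.2]
grip_width: 0.0138
```

Run:
```python
from h import *
st()
```

```text
t 15.15 tcp [0.6537 0.1105 0.0718] jaw -1.738 tilt [-0.    -0.001  0.   ] F [-0.89 -1.73 -1.19] M [-0.45   0.284  0.264] w 13.75 q [ 1.130e-01  6.830e-01  1.297e+00 -1.000e-03  1.162e+00  1.851e+00]
```

step_arm(
  moves=[
    [0,0,0,0,0,0,16],
    [0,0,0,0,0,0,24],
    [0,0,0,0,0,0,40],
    [0,0,0,0,-0.05,0,40],
    [0,0,0,0,-0.16,0,40],
    [0,0,0,0,-0.2,0,40],
    [0,0,0,0,-0.2,0,40],
  ],
)

```text
clock: 15.85
ee_pos: [0.6546, 0.111, 0.1239]
orientation: [0.061, 0.705, -0.704, -0.058]
force: [-0.1, 0.3, -0.7]
grip_width: 0.0398
```

Run:
```python
from h import *
st()
im=camera('scene'); np.save('r1.npy',im); save(cv2.resize(im[190:260,300:380],None,fx=9,fy=8,interpolation=cv2.INTER_CUBIC)[:590],'g9.png')
```

```text
t 15.85 tcp [0.6546 0.111  0.1239] jaw -1.7395 tilt [0.004 0.    0.   ] F [-0.14  0.27 -0.69] M [ 0.034  0.037 -0.064] w 39.8 q [0.113 0.628 1.258 0.    1.251 1.852]
```

View pics/g9.png

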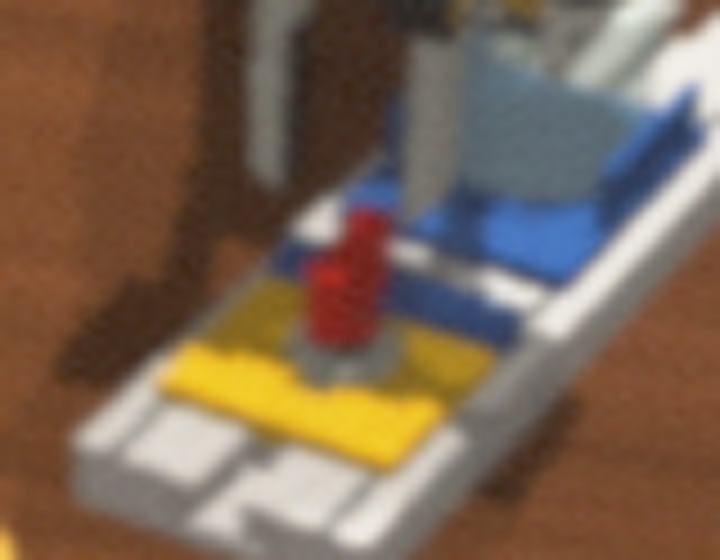

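step_arm(
  moves=[
    [0,-0.8,0,0,0,0,40],
    [0,-0.8,0,0,0,0,40],
    [0,-0.8,0,0,0,0,40],
    [0,-0.8,0,0,0,0,40],
    [0,-0.8,0,0,0,0,40],
    [0,-0.8,0,0,0,0,40],
    [0,-0.8,0,0,0,0,40],
    [0,-0.8,0,0,0,0,40],
    [0,-0.8,0,0,0,0,40],
    [0,-0.8,0,0,0,0,40],
    [0,-0.8,0,0,0,0,40],
    [0,-0.8,0,0,0,0,40],
  ],
)

```text
clock: 17.1
ee_pos: [0.6533, 0.1109, 0.1204]
orientation: [-0.465, 0.534, -0.533, 0.464]
force: [0.2, -0.4, -0.4]
grip_width: 0.0395
```

step_arm(
  moves=[
    [0,-0.77,0,0,0,0,40],
    [0,-0.77,0,0,0,0,40],
    [0,-0.77,0,0,0,0,40],
    [0,-0.77,0,0,0,0,40],
    [0,-0.77,0,0,0,0,40],
    [0,-0.77,0,0,0,0,40],
    [0,-0.77,0,0,0,0,40],
    [0,-0.77,0,0,0,0,40],
    [0,-0.77,0,0,0,0,40],
    [0,-0.77,0,0,0,0,40],
    [0,-0.77,0,0,0,0,40],
    [0,-0.77,0,0,0,0,40],
  ],
)

```text
clock: 18.3
ee_pos: [0.6535, 0.1109, 0.1209]
orientation: [0.705, -0.062, 0.061, -0.704]
force: [-0.0, 0.4, 0.1]
grip_width: 0.0398
```

Run:
```python
from h import *
plan((.6538,.1107,.0723),-1.738+np.pi)
```

```text
t 18.3 tcp [0.6535 0.1109 0.1209] jaw 1.3976 tilt [-0.001 -0.     0.   ] F [-0.03  0.4   0.05] M [ 0.007 -0.139 -0.021] w 39.83 q [ 0.113  0.631  1.261  0.     1.251 -1.285]
row [0.0001, -0.003, -0.0005] [0.0015, 0.1945, -0.0006] nmin 1.0
```

step_arm(
  moves=[
    [0,-0.003,0,0.001,0.1,0,40],
    [0,-0.003,0,0.001,0.17,0,40],
    [0,-0.003,0,0.001,0.195,0,40],
    [0,-0.003,0,0.001,0.195,0,40],
    [0,-0.003,0,0.001,0.195,0,22],
    [0,-0.003,0,0.001,0.195,0,17],
    [0,-0.003,0,0.001,0.195,0,8],
    [0,-0.003,0,0.001,0.195,0,8],
    [0,-0.003,0,0.001,0.195,0,8],
  ],
)

```text
clock: 19.2
ee_pos: [0.6542, 0.1106, 0.0735]
orientation: [0.705, -0.058, 0.058, -0.705]
force: [-1.6, -2.2, 3.9]
grip_width: 0.0135
```

Run:
```python
from h import *
st()
```

```text
t 19.2 tcp [0.6542 0.1106 0.0735] jaw 1.406 tilt [ 0.001 -0.     0.   ] F [-1.59 -2.18  3.87] M [-0.469  0.116  0.257] w 13.49 q [ 0.113  0.682  1.295 -0.     1.164 -1.293]
```

step_arm(
  moves=[
    [0,0.025,0,0,0,0,8],
    [0,0.05,0,0,0,0,8],
  ],
)

```text
clock: 19.4
ee_pos: [0.6542, 0.1106, 0.0735]
orientation: [0.701, -0.094, 0.094, -0.701]
force: [-3.1, -3.2, 3.7]
grip_width: 0.0138
```

Run:
```python
from h import *
st()
```

```text
t 19.4 tcp [0.6542 0.1106 0.0735] jaw 1.3042 tilt [ 0.001 -0.     0.   ] F [-3.12 -3.2   3.68] M [-0.684  0.143  0.309] w 13.82 q [ 1.130e-01  6.820e-01  1.295e+00 -1.000e-03  1.164e+00 -1.191e+00]
```

step_arm(
  moves=[
    [0,0.025,0,0,0,0,8],
    [0,0.05,0,0,0,0,8],
  ],
)

```text
clock: 19.6
ee_pos: [0.6542, 0.1105, 0.0736]
orientation: [0.695, -0.129, 0.129, -0.695]
force: [-1.4, -3.4, 4.0]
grip_width: 0.0139
```

Run:
```python
from h import *
st()
```

```text
t 19.6 tcp [0.6542 0.1105 0.0736] jaw 1.2041 tilt [ 0.001 -0.001  0.   ] F [-1.41 -3.43  4.  ] M [-0.793  0.235  0.321] w 13.92 q [ 1.120e-01  6.820e-01  1.295e+00 -1.000e-03  1.164e+00 -1.091e+00]
```

step_arm(
  moves=[
    [0,0.025,0,0,0,0,8],
    [0,0.05,0,0,0,0,8],
  ],
)

```text
clock: 19.8
ee_pos: [0.6542, 0.1103, 0.0736]
orientation: [0.688, -0.163, 0.164, -0.688]
force: [-2.2, -4.0, 5.2]
grip_width: 0.014
```

Run:
```python
from h import *
st()
```

```text
t 19.8 tcp [0.6542 0.1103 0.0736] jaw 1.104 tilt [ 0.001 -0.001  0.   ] F [-2.15 -4.03  5.18] M [-0.89   0.304  0.283] w 13.98 q [ 1.120e-01  6.820e-01  1.295e+00 -1.000e-03  1.164e+00 -9.910e-01]
```

step_arm(
  moves=[
    [0,0.025,0,0,0,-0.002,8],
  ],
)

```text
clock: 19.9
ee_pos: [0.6541, 0.1101, 0.0736]
orientation: [0.684, -0.18, 0.181, -0.684]
force: [-0.1, -2.5, 4.0]
grip_width: 0.0139
```

Run:
```python
from h import *
st()
```

```text
t 19.9 tcp [0.6541 0.1101 0.0736] jaw 1.054 tilt [ 0.001 -0.     0.   ] F [-0.12 -2.5   4.05] M [-0.342 -0.107  0.38 ] w 13.91 q [ 1.120e-01  6.810e-01  1.296e+00 -1.000e-03  1.164e+00 -9.420e-01]
```

step_arm(
  moves=[
    [0,0.025,0,0,0,0,8],
  ],
)

```text
clock: 20.0
ee_pos: [0.6541, 0.1101, 0.0736]
orientation: [0.679, -0.197, 0.198, -0.679]
force: [-1.6, -3.2, 4.0]
grip_width: 0.0138
```

Run:
```python
from h import *
st()
```

```text
t 20.0 tcp [0.6541 0.1101 0.0736] jaw 1.0041 tilt [ 0.001 -0.     0.   ] F [-1.6  -3.23  4.02] M [-0.678  0.091  0.391] w 13.82 q [ 1.120e-01  6.810e-01  1.296e+00 -1.000e-03  1.163e+00 -8.920e-01]
```

step_arm(
  moves=[
    [0,0.025,0,0,0,0,8],
  ],
)

```text
clock: 20.1
ee_pos: [0.654, 0.11, 0.0736]
orientation: [0.674, -0.214, 0.215, -0.674]
force: [-1.3, -3.0, 4.7]
grip_width: 0.014
```

Run:
```python
from h import *
st()
```

```text
t 20.1 tcp [0.654  0.11   0.0736] jaw 0.954 tilt [ 0.001 -0.001  0.   ] F [-1.33 -2.95  4.7 ] M [-0.737  0.106  0.35 ] w 13.99 q [ 1.120e-01  6.810e-01  1.296e+00 -1.000e-03  1.164e+00 -8.420e-01]
```

step_arm(
  moves=[
    [0,0,0,0,0,0,15],
    [0,0,0,0,0,0,20],
    [0,0,0,0,0,0,30],
    [0,0,0,0,0,0,40],
    [0,0,0,0,-0.05,0,40],
    [0,0,0,0,-0.16,0,40],
    [0,0,0,0,-0.3,0,40],
    [0,0,0,0,-0.45,0,40],
    [0,0,0,0,-0.6,0,40],
    [0,0,0,0,-0.6,0,40],
    [0,0,0,0,-0.6,0,40],
  ],
)

```text
clock: 21.2
ee_pos: [0.6539, 0.1105, 0.2242]
orientation: [-0.674, 0.213, -0.214, 0.674]
force: [-0.4, -0.8, -1.0]
grip_width: 0.0405
```

Run:
```python
from h import *
st()
im=camera('scene'); np.save('f1.npy',im); save(cv2.resize(im[190:260,300:380],None,fx=9,fy=8,interpolation=cv2.INTER_CUBIC)[:590],'g10.png'); save(im,'f1.png')
```

```text
t 21.2 tcp [0.6539 0.1105 0.2242] jaw 0.9563 tilt [0.002 0.    0.   ] F [-0.4  -0.8  -0.99] M [ 0.02  -0.129  0.035] w 40.47 q [ 0.112  0.552  1.141  0.     1.446 -0.844]
```

View pics/g10.png

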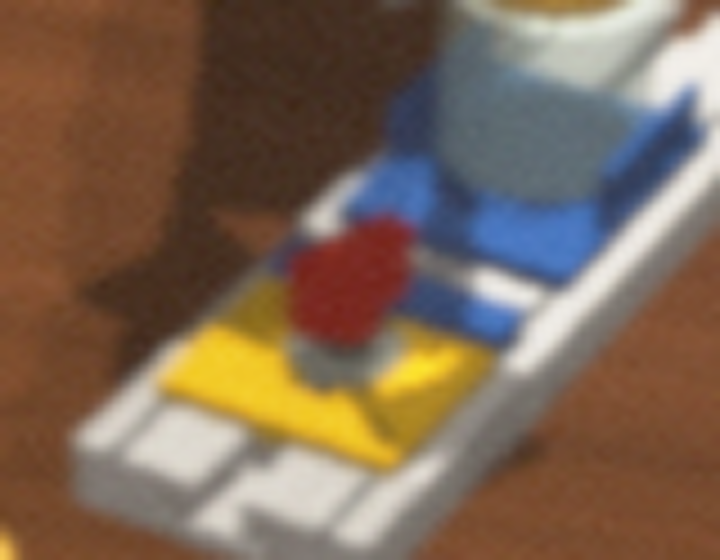

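View pics/f1.png

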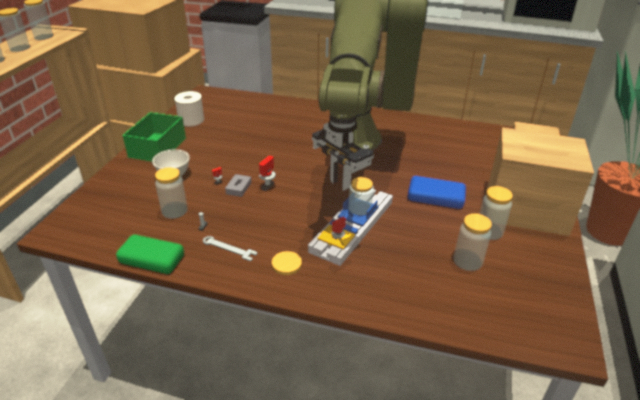

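Run:
```python
from h import *
print(close_job())
```

```text
the job is handed in; nothing more can be done
None
```

The jar cradle is clamped to the rail and I handed the job in at about 21 s. `close_job()` gives no verdict. The final clamp force is my estimate, about 20–22 N.

**What I did**
- I took the middle-sized red-knob bolt from the grey holder and lowered its head through the yellow plate without touching it. It met the slot floor at about 6 N.
- I turned it clockwise about 1.64 rad until the torque began to rise at the stops, then screwed the knob on. I let go and regripped once, half a turn back.
- I kept turning until the torque read 0.38, 0.39 and 0.35 N m over the last three readings. I then released the bolt and lifted clear.

**Last checks**
- **Clamp force:** the torque points to about 22 N and the amount of turn to about 19.5 N, both inside the 16–28 N snug range. Single torque readings scatter by about 0.03 N m.
- **Position:** in the final picture the bolt stands upright with its foot flat on the plate. The plate and the other things on the table look unmoved, and the gripper touches nothing.
- **Squareness:** I inferred it from the stops, because the head cannot be seen in the slot.

**What disagreed**
- My camera fit put the wing about 0.4 rad clockwise of the head, but the description allows at most 0.3. I used 0.3, and the head went in freely.
- Sideways force on the knob reached about 4.6 N during the final tightening. I eased it with a small shift, but about 3 N remained until I let go.

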